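# Strip spring clips and flanged bushes off an axle frame

### The arm

A 6-joint arm with a two-finger parallel gripper is mounted at the origin on a cart in front of the work surface, level with it; the furniture and walls round the work are solid. World frame = base frame: x ahead of the robot, y to its left, z up, the work surface at z = 0. Lengths are in m, angles in rad, forces in N, time in s.
With the tool pointing down it reaches from about 0.375 to 0.9 m from the base axis. Payload 3.1 kg.
Tool frame: the origin (TCP) lies midway between the tips of the shut fingers; the grasp point (between the pads) lies 19 mm behind it (r.hold_point_z is the distance from the TCP to the grasp point, in m); z points along the fingers, y is the direction in which the jaws open and shut (so a half turn about z gives the same grasp; the last joint's range is limited). The gripper opens to 85 mm and grips with 20 to 120 N. Pads are 22 mm wide; open, the fingers measure 114 mm over their backs; the gripper's body (76 mm by 85 mm) begins 54 mm behind the grasp point. The pads swing forward as they close: fully open they stand 13 mm farther back than shut.
Start: joints at [-1.454, 0.527, 1.433, -0, 1.181, -0.178], TCP at [0.182, -0.598, 0.231] pointing down, gripper open.
Joint ranges: [-3.08, 3.08], [-0.75, 2.2], [0.22, 2.44], [-1.43, 4.57], [0, 2.65], [-2.85, 2.85]. Speed limits (rad/s): [2.79, 2.79, 3.14, 3.14, 3.14, 3.14].

### API

Orientations are given as [roll, pitch, yaw] about the fixed x, y, z axes, in that order (R = Rz(yaw) Ry(pitch) Rx(roll)).
In Python, from plant import r gives the robot as it stands.
- The arm moves only by the shell command python3 -m inch 'ROWS' [FORCE]. ROWS is a JSON object of lists of equal length, an entry for each row: "xyz": the shift along the tool's x, y, z normalised to -1 to 1, where 1 is 120 mm, a list of three; "dr": the turn, a rotation vector about the tool's x, y, z normalised to -1 to 1, where 1 is pi rad, a list of three; "jaw": the closure, from -1 (fully open) to 1 (shut). A call has 1 to 20 rows; each row is the pose to reach, as a shift and turn from the pose commanded when the call began, along the tool's axes at that moment, turning the shorter way round; what a row does not reach only later rows make up. A row lasts 1/8 s, in which the tool goes at most 62.5 mm and 10.7 degrees, less where a joint would pass 70% of its speed; a pose out of reach is approached as far as the arm can. A call with a number of a shift or a turn outside -1 to 1 is refused whole. A call with a gripper value outside its range is refused whole. The fingers move at their own pace and stop on an object; FORCE is the grip in N (left out, the last holds). Time passes only in rows, so rows that repeat a pose let the fingers close. It gives the time, the measured TCP pose, the force and the opening at its end, in the units of the state.
- r.sense(): the state, without advancing time (a new reading comes with each control period).
- r.get_image(name): name is "scene" or "top" or "wrist"; returns a dict with "image" (384x512x3 uint8, red, green, blue), "z_map" (384x512 float32, m along the optical axis (not along the pixel's ray), 0 where there is no reading), "K" (3x3 intrinsics, pixels), "dist" ([k1, k2, p1, p2, k3] as OpenCV has them; the pictures are not rectified), "R" (3x3) and "t" (3): a world point X has camera coordinates R X + t; the wrist camera has in their place "mount" (4x4, takes a point from camera to tool coordinates, whose origin is the TCP and whose axes are the flange's). Camera axes: x right, y down, z forward; pixel columns grow to the right and rows downward; lengths in m; the calibration is good to about 2 mm. A picture is of the moment at which its call begins: read the wrist's pose just before it.
- r.hand_in(): hands the job in, once; it reports no verdict.
The state is a dict: "time_s": time; "q": joint angles; "dq": joint speeds; "tau": joint torques, N m; "position": TCP position; "eef_rot": TCP orientation; "force": force on the tool from outside, world axes, zero at the start; "wrist_torque": the same for the moment, N m; "gripper_width": finger opening in m.
Only numpy, scipy, OpenCV 4.12 (cv2) and the standard library are available. Lean on these libraries where they do the work, as an engineer would, in place of code of your own. Each camera call takes 0.05 s, during which the arm holds its last target. There are 200 camera calls.

### The job

Finish stripping the bearing frame for cleaning; some clips or bushes may be gone already. Slide the wedge along each axle under its spring clip to spring the clip up out of its groove (do not take hold of a clip while it is still seated) and collect the clips in the green lid. Draw the flanged brass bushes off their axles and hang each bush in a slot of its own in the slotted rack, barrel towards you and flange close behind the plate; finally lay the wedge flat on the bench, and leave the pencil alone throughout.

Things in the scene. Friction and masses are not known exactly. Their poses are not given: they have to be found in the camera images.
- axle_frame: grey fixed bearing frame with three level steel stub axles that point to its -x, towards the robot, axes 50 mm high at y = -53, 0, 53 mm. Origin under it on the bench, x away from the robot, z up. Axles 18 mm in diameter, from the spine's face at x = 50 to their tips at x = -63 mm. Base plate 8 mm high, x = -20 to 75 mm, 146 mm wide; spine 84 mm high. Some axles may already lack bush or clip
- groove_1 (a point): middle of the groove of axle 1, on the axle's axis (frame x = -49, y = -53, z = 50 mm), axes as axle_frame's. The groove is 14 mm in diameter and 16 mm long; the top of the axle on both sides of it is 59 mm above the bench
- groove_2 (a point): the same on axle 2 (frame y = 0)
- groove_3 (a point): the same on axle 3 (frame y = 53 mm)
- slotted_rack: fixed aluminium rack: upright plate 160 mm wide (y), 10 mm thick (x = 30 to 40 mm), 66 mm high, on a foot 8 mm high (x = -5 to 65 mm), with three slots open at the top. Origin under it on the bench, x away from the robot, z up
- slot_1 (a point): slot 1 (rack y = -53 mm): the point in the plate's mid-plane where the axis of a hung bush passes, 50 mm above the bench; axes as slotted_rack's. Slot 32 mm wide, mouth bevelled, floor 15.5 mm below and plate's top 16 mm above this point. A hung bush lies in the slot with its barrel towards -x and its flange close behind the plate, on the +x side
- slot_2 (a point): the same for slot 2 (rack y = 0)
- slot_3 (a point): the same for slot 3 (rack y = 53 mm)
- bush_1: brass bush, 80 g: barrel 28 mm across, flange 40 mm across and 6 mm thick, bore 21 mm. Origin on its axis at the flange's front face: flange at x = 0 to 6, barrel at x = 0 to -38 mm. Starts on axle 1, flange against the spine, x as the frame's, resting 1.5 mm below the axle's axis; draws off along -x once the clip is off. None if absent: 2 or 3 bushes are there
- bush_2: another such bush, as bush_1, on axle 2
- bush_3: another such bush, as bush_1, on axle 3
- clip_1: spring clip of dark strip steel, 24 g, 22 mm wide (y), 14 mm deep (x), gripping axle 1 from above in its groove. Origin on the axle's axis when seated, axes as the frame's: crown underside 13.5 and top 15.5 mm above it, arms' outer faces at y = +-10.3 mm, arm ends 8 mm below. Seated, it leaves a gap 4.5 mm high and 12.6 mm wide between crown and axle, open at both ends along x
- clip_2: another such clip, on axle 2. A wedge pushed along an axle (about 15 N) through the gap lifts the clip and spreads its arms; once lifted fully it stays perched loosely on the axle, 9 to 12 mm above its seat and leaning up to 25 degrees, when the wedge is drawn back, and can be picked off
- clip_3: another such clip, on axle 3. Two or three clips are there, and not always on the axles that have a bush; an absent one reads None
- wedge: wedge tool lying flat on the bench, 90 g: wooden handle 80 mm long (x = -40 to 40), 18 mm wide (y), 22 mm high; steel blade 8 mm wide pointing to +x. Origin under the middle of the handle. Underside flat all along (z = 0); blade top 14.5 mm high up to x = 66, then sloping to 1.8 mm at the tip, x = 102 mm
- wedge_tip (a point): tip of the wedge's blade at its underside. With the underside sliding on top of an axle towards frame +x, a clip is lifted fully when the tip is 43 to 47 mm past the middle of the groove (the bush begins 52 mm past it)
- parts_dish: green screw lid used as a dish, 91 mm across, rim 14 mm high, floor 3 mm above the bench, loose, in front of the rack; origin under its centre
- pencil_2: loose green pencil, 160 mm long (y), 7 mm thick, lying on the bench in front of the axle frame under the axles' tips; to be left alone; origin under its middle
Mind the look-alikes: they are no part of the job. What is shaped like the bush_1 but turquoise is not meant.

How it is judged:
By the outcome, as a careful person would: the job done as asked, in the order asked, and still so for the second after the job is handed in, with the robot touching nothing.
Of bush_1, bush_2, bush_3 only 2 to 3 are there at a start; the rules pass over those that are not, and their reading is None.
Of clip_1, clip_2, clip_3 only 2 to 3 are there at a start; the rules pass over those that are not, and their reading is None.
At some moment in a run one of parts_dish may be knocked a few centimetres aside while the robot is not near it.
It also fails if it takes over 210 s, if anything falls off the work surface, if the arm or the gripper's body presses on something with over 40 N, if the wrist force passes 120 N, or if a joint passes its speed limit or range.

## Working session

There is one attempt and no reset: what is moved stays moved. The work goes in short steps, Python scripts to look and compute and a shell command to move; the robot and the scene stay as the last step left them, time stands still between calls to the robot, and variables do not carry over. Pictures are saved under pics/ and viewed, about 12 in all and at most 16, crops included, and the job is handed in when it is done.

```bash
ls; mkdir -p pics; cat > h.py <<'E'
import numpy as np, cv2
from plant import r
from scipy.spatial.transform import Rotation as Ro
def snap(n):
    s=r.sense(); d=r.get_image(n)
    if 'mount' in d:
        T=np.eye(4);T[:3,:3]=Ro.from_euler('xyz',s['eef_rot']).as_matrix();T[:3,3]=s['position']
        M=np.linalg.inv(T@np.array(d['mount'])); d['R'],d['t']=M[:3,:3],M[:3,3]
    d['R']=np.array(d['R']);d['t']=np.array(d['t']).ravel();d['K']=np.array(d['K']);d['dist']=np.array(d['dist'],float)
    return d
def cloud(d):
    h,w=d['z_map'].shape
    u,v=np.meshgrid(np.arange(w),np.arange(h))
    p=cv2.undistortPoints(np.stack([u,v],-1).reshape(-1,1,2).astype(float),d['K'],d['dist']).reshape(h,w,2)
    z=d['z_map'][...,None]
    X=np.concatenate([p*z,z],-1)
    W=(X-d['t'])@d['R']; W[d['z_map']<=0]=np.nan
    return W
def ray(d,u,v,z):
    p=cv2.undistortPoints(np.array([[[u,v]]],float),d['K'],d['dist'])[0,0]
    D=d['R'].T@np.array([p[0],p[1],1]); o=-d['R'].T@d['t']
    return o+D*(z-o[2])/D[2]
def proj(d,P):
    return cv2.projectPoints(np.array(P,float).reshape(-1,3),cv2.Rodrigues(d['R'])[0],d['t'],d['K'],d['dist'])[0].reshape(-1,2)
def save(d,name,crop=None,s=1):
    im=d['image'][...,::-1]
    if crop: im=im[crop[1]:crop[3],crop[0]:crop[2]]
    cv2.imwrite('pics/'+name,cv2.resize(im,None,fx=s,fy=s,interpolation=cv2.INTER_CUBIC))
def st():
    s=r.sense(); print(s['time_s'],np.round(s['position'],4),np.round(s['eef_rot'],3),np.round(s['force'],1),round(s['gripper_width'],4),np.round(s['q'],2))
E
python3 - <<'E'
from h import *
import pickle
D={n:snap(n) for n in('scene','top','wrist')}
pickle.dump(D,open('d0.pkl','wb'))
for n in D: print(n,-D[n]['R'].T@D[n]['t'])
save(D['scene'],'s0.png',s=1.55);save(D['top'],'t0.png',s=1.55);st();print(r.hold_point_z)
E
```

```text
pics
scene [1.83157277 0.0321594  0.70255152]
top [0.57479338 0.14787848 1.04167143]
wrist [ 0.2589814  -0.57405369  0.37269495]
0.15 [ 0.1822 -0.5973  0.2306] [-3.14  -0.     0.296] [ 0.5 -0.3  0.2] 0.0855 [-1.45  0.53  1.43 -0.    1.18 -0.18]
0.0187
```

View pics/t0.png

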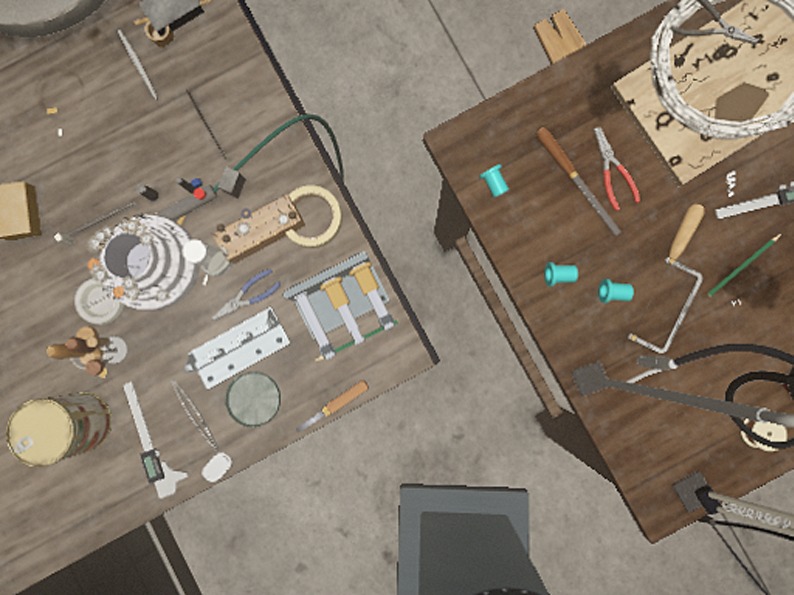

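View pics/s0.png

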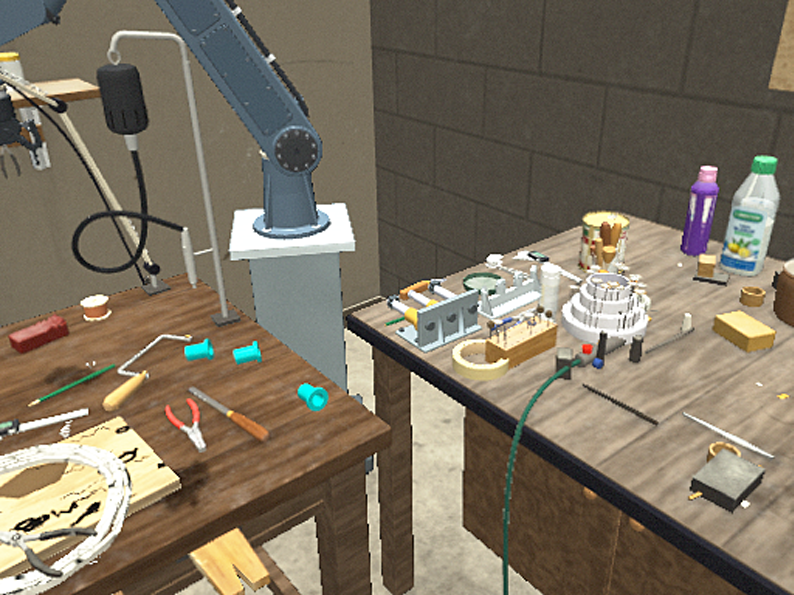

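The top view shows the frame at (340,300) with bushes visible at about (333,293) and (367,280), the rack at (240,348), the lid at (253,398), and the wedge at (335,405). There are decoy turquoise bushes on the other bench at (495,180), (562,273) and (616,290), and another screwdriver/file-like handle at (580,180). Next, a close crop plus poses.

```bash
python3 - <<'E'
from h import *
import pickle
D=pickle.load(open('d0.pkl','rb'))
d=D['top'];save(d,'t1.png',(110,150,290,290),4.4)
W=cloud(d)
print(d['K'],d['R'])
def P(u,v,z): return np.round(ray(d,u/1.55,v/1.55,z),3)
print('dish',P(253,398,.014),'wedge',P(368,386,.01),P(299,430,.0),'rackfoot',P(204,388,.0),P(290,345,.008),'frame',P(287,295,.084),P(368,255,.084))
E
```

```text
[[396.5292647    0.         254.58712474]
 [  0.         396.5292647  193.97143369]
 [  0.           0.           1.        ]] [[ 0.02861036 -0.99910339 -0.03120667]
 [-0.99752645 -0.02653207 -0.06509247]
 [ 0.06420613  0.0329918  -0.99739115]]
dish [0.472 0.413 0.014] wedge [0.497 0.222 0.01 ] [0.42  0.337 0.   ] rackfoot [0.485 0.501 0.   ] [0.562 0.356 0.008] frame [0.641 0.349 0.084] [0.707 0.223 0.084]
```

View pics/t1.png

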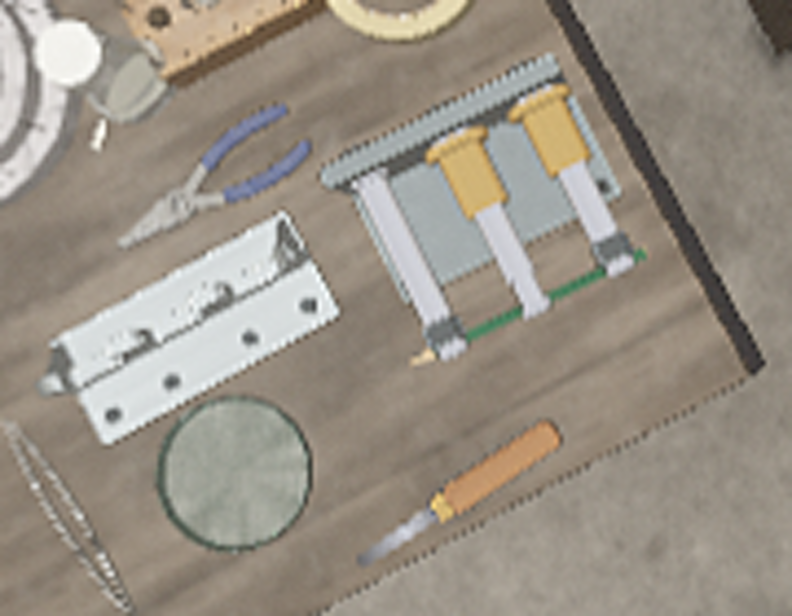

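The crop shows bushes on axle 1 (right) and axle 2, and clips on axles 1 and 3. Axle 2 has no clip and axle 3 has no bush. The wedge has the orange handle with a short blade, and the rack and lid are to the left. First I'll check for obstacles, then bring the wrist camera over.

```bash
python3 - <<'E'
from h import *
import pickle
D=pickle.load(open('d0.pkl','rb'))
for n in('top','scene'):
    W=cloud(D[n]).reshape(-1,3);W=W[np.isfinite(W[:,0])]
    m=(W[:,2]>.12)&(W[:,0]>.05)&(W[:,0]<1)&(abs(W[:,1])<.8);Q=W[m]
    g={}
    for p in Q: 
        k=tuple(np.round(p[:2]*10).astype(int)); g.setdefault(k,[]).append(p[2])
    print(n,{(int(k[0]),int(k[1])):(len(v),round(min(v),2),round(max(v),2)) for k,v in g.items() if len(v)>4})
# desired shift to view pose: TCP (0.53,0.30,0.33) yaw .48
s=r.sense();R=Ro.from_euler('xyz',s['eef_rot']).as_matrix()
for p in([.45,-.25,.38],[.47,.28,.36]): print(R.T@(np.array(p)-s['position'])/.12)
print(D['wrist']['mount'])
E
```

```text
top {(7, 6): (193, np.float64(0.12), np.float64(0.13)), (7, 5): (233, np.float64(0.12), np.float64(0.15)), (6, 6): (143, np.float64(0.12), np.float64(0.17)), (6, -3): (221, np.float64(0.26), np.float64(0.36)), (6, 7): (29, np.float64(0.13), np.float64(0.16)), (6, -2): (419, np.float64(0.12), np.float64(0.42)), (5, 7): (99, np.float64(0.12), np.float64(0.16)), (5, 6): (36, np.float64(0.12), np.float64(0.16)), (5, -2): (258, np.float64(0.12), np.float64(0.42)), (5, -3): (169, np.float64(0.12), np.float64(0.36)), (5, -1): (908, np.float64(0.12), np.float64(0.55)), (4, 7): (16, np.float64(0.12), np.float64(0.12)), (4, 8): (5, np.float64(0.12), np.float64(0.12)), (4, -3): (200, np.float64(0.12), np.float64(0.21)), (3, -3): (146, np.float64(0.12), np.float64(0.19)), (3, -4): (64, np.float64(0.12), np.float64(0.19)), (3, 0): (127, np.float64(0.22), np.float64(0.26)), (3, 1): (14, np.float64(0.23), np.float64(0.24))}
scene {(2, -5): (751, np.float64(0.25), np.float64(0.59)), (2, -4): (224, np.float64(0.54), np.float64(0.59)), (3, -2): (443, np.float64(0.48), np.float64(0.59)), (3, -1): (2055
[... 910 characters left out ...]
 (3, -3): (26, np.float64(0.12), np.float64(0.18)), (5, -4): (133, np.float64(0.12), np.float64(0.25)), (6, 6): (107, np.float64(0.12), np.float64(0.17)), (5, 7): (18, np.float64(0.13), np.float64(0.16)), (6, 7): (63, np.float64(0.12), np.float64(0.16)), (7, 6): (86, np.float64(0.12), np.float64(0.13)), (7, 5): (148, np.float64(0.12), np.float64(0.15))}
[ 2.97906239 -2.11992491 -1.24108952]
[ 4.4259456  -6.29591436 -1.06747772]
[[ 1.73875037e-04 -9.51433189e-01 -3.07855252e-01  8.02906825e-02]
 [ 9.99999985e-01  1.67364780e-04  4.75503618e-05 -5.37475860e-06]
 [ 6.28313409e-06 -3.07855256e-01  9.51433204e-01 -1.42239843e-01]
 [ 0.00000000e+00  0.00000000e+00  0.00000000e+00  1.00000000e+00]]
```

```bash
python3 - <<'E'
from h import *
import pickle
D=pickle.load(open('d0.pkl','rb'))
d=D['scene'];W=cloud(d)
for nm,u,v in[('polebase',225,320),('polemid',200,200),('poletop',188,60),('hook',125,35),('motor',120,95),('motorbot',132,135),('cable',137,200),('loop',80,235),('handpiece',188,255),('lampbase',152,290),('lamparm',110,205),('lamparm2',60,115),('lamp3',15,80),('hand',10,130),('shelf',60,90),('can',10,60),('forearm',30,15),('elbow',180,5),('shoulder',295,150),('red',40,333),('blue',10,160)]:
    a=W[int(v/1.55)-2:int(v/1.55)+3,int(u/1.55)-2:int(u/1.55)+3].reshape(-1,3)
    i=np.nanargmax(a[:,0]);print(nm,np.round(a[i],2))
E
```

```text
polebase [ 0.55 -0.14  0.01]
polemid [ 0.53 -0.15  0.26]
poletop [ 0.53 -0.14  0.51]
hook [ 0.55 -0.23  0.56]
motor [ 0.58 -0.25  0.47]
motorbot [ 0.57 -0.25  0.41]
cable [-0.42 -0.49 -0.04]
loop [ 0.54 -0.38  0.22]
handpiece [ 0.57 -0.19  0.18]
lampbase [ 0.38 -0.32  0.01]
lamparm [ 0.35 -0.36  0.21]
lamparm2 [ 0.38 -0.41  0.41]
lamp3 [ 0.44 -0.46  0.47]
hand [ 0.2  -0.57  0.33]
shelf [-0.16 -0.56  0.34]
can [-0.17 -0.66  0.43]
forearm [ 0.23 -0.46  0.56]
elbow [ 0.29 -0.17  0.58]
shoulder [0.27 0.04 0.28]
red [ 0.56 -0.49  0.03]
blue [-0.23 -0.74  0.17]
```

The pole at about (0.53,-0.15) and the lamp at about (0.36,-0.36) stand between the arm and the work bench. I'll retract and pass high, inside their radius.

```bash
python3 -m inch '{"xyz":[[0.236,-0.773,-1],[0.236,-0.773,-1],[0.236,-0.773,-1],[0.236,-0.773,-1]],"dr":[[0,0,0],[0,0,0],[0,0,0],[0,0,0]],"jaw":[-1,-1,-1,-1]}' 60
python3 -m inch '{"xyz":[[0.243,-0.797,-0.833],[0.243,-0.797,-0.833],[0.243,-0.797,-0.833],[0.243,-0.797,-0.833]],"dr":[[0,0,0],[0,0,0],[0,0,0],[0,0,0]],"jaw":[-1,-1,-1,-1]}'
python3 -m inch '{"xyz":[[0.898,-0.858,-0.25],[0.898,-0.858,-0.25],[0.898,-0.858,-0.25],[0.898,-0.858,-0.25]],"dr":[[0,0,0],[0,0,0],[0,0,0],[0,0,0]],"jaw":[-1,-1,-1,-1]}'
```

```text
time_s: 0.65
position: [0.1826, -0.5007, 0.3533]
eef_rot: [3.137, 0.001, 0.296]
force: [0.4, 0.5, 0.4]
gripper_width: 0.0853
time_s: 1.15
position: [0.1823, -0.4014, 0.4507]
eef_rot: [3.141, 0.0, 0.296]
force: [-0.0, -0.2, -0.1]
gripper_width: 0.0854
time_s: 1.65
position: [0.2561, -0.2708, 0.4798]
eef_rot: [-3.139, 0.001, 0.298]
force: [-0.5, -0.4, -0.6]
gripper_width: 0.0855
```

```bash
python3 -m inch '{"xyz":[[0.889,-0.773,0],[0.889,-0.773,0],[0.889,-0.773,0],[0.889,-0.773,0]],"dr":[[0,0,0],[0,0,0],[0,0,0],[0,0,0]],"jaw":[-1,-1,-1,-1]}'
python3 -m inch '{"xyz":[[0.507,-0.803,0],[0.507,-0.803,0],[0.507,-0.803,0],[0.507,-0.803,0]],"dr":[[0,0,0],[0,0,0],[0,0,0],[0,0,0]],"jaw":[-1,-1,-1,-1]}'
python3 -m inch '{"xyz":[[0.586,-0.779,0],[0.586,-0.779,0],[0.586,-0.779,0],[0.586,-0.779,0]],"dr":[[0,0,0],[0,0,0],[0,0,0],[0,0,0]],"jaw":[-1,-1,-1,-1]}'
python3 -m inch '{"xyz":[[0.666,-0.755,0.333],[0.666,-0.755,0.333],[0.666,-0.755,0.333],[0.666,-0.755,0.333]],"dr":[[0,0,0],[0,0,0],[0,0,0],[0,0,0]],"jaw":[-1,-1,-1,-1]}'
python3 -m inch '{"xyz":[[0.777,-0.547,0.333],[0.777,-0.547,0.333],[0.777,-0.547,0.333],[0.777,-0.547,0.333],[0.777,-0.547,0.333]],"dr":[[0,0,0],[0,0,0],[0,0,0],[0,0,0],[0,0,0]],"jaw":[-1,-1,-1,-1,-1]}'
python3 - <<'E'
from h import *
import pickle
st();d=snap('wrist');pickle.dump(d,open('w1.pkl','wb'));save(d,'w1.png',s=1.55);print(d['K'][0])
E
```

```text
time_s: 2.15
position: [0.331, -0.1518, 0.4797]
eef_rot: [-3.139, 0.002, 0.297]
force: [-0.0, -0.1, 0.5]
gripper_width: 0.0854
time_s: 2.65
position: [0.3607, -0.0429, 0.4805]
eef_rot: [3.141, 0.002, 0.294]
force: [0.2, -0.1, 0.9]
gripper_width: 0.0853
time_s: 3.15
position: [0.4008, 0.0668, 0.4808]
eef_rot: [3.141, 0.001, 0.293]
force: [-0.4, -0.6, 0.1]
gripper_width: 0.0855
time_s: 3.65
position: [0.4508, 0.1766, 0.4411]
eef_rot: [3.141, 0.001, 0.293]
force: [0.6, 0.7, 0.1]
gripper_width: 0.0853
time_s: 4.28
position: [0.5205, 0.2669, 0.403]
eef_rot: [3.141, -0.002, 0.294]
force: [-0.5, -0.4, 0.5]
gripper_width: 0.085
4.275 [0.5205 0.2669 0.403 ] [ 3.141e+00 -2.000e-03  2.940e-01] [-0.5 -0.4  0.5] 0.085 [ 0.28  0.32  1.29 -0.    1.52  1.56]
[291.45088343   0.         255.45630711]
```

View pics/w1.png

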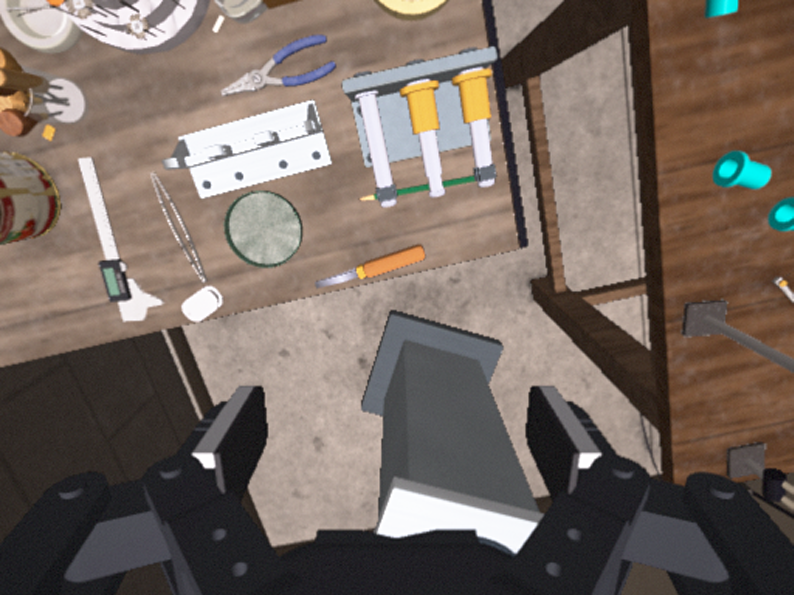

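The wrist view shows the wedge handle at (392,262) with its blade tip at (318,285). The frame has clips at (386,196) and (485,174) and bushes at (420,105) and (474,95). The rack is at (255,150) and the lid at (263,229). Next I'll compute poses from both views.

```bash
cat > meas.py <<'E'
from h import *
def rect(P):
    (c,wh,a)=cv2.minAreaRect((P[:,:2]*1000).astype(np.float32)); 
    b=cv2.boxPoints((c,wh,a)); e=[b[1]-b[0],b[2]-b[1]]; L=max(e,key=np.linalg.norm)
    return np.array(c)/1000,np.array(wh),np.arctan2(L[1],L[0])
def maskpts(d,m,z):
    cs,_=cv2.findContours(m.astype(np.uint8),0,cv2.CHAIN_APPROX_NONE)
    c=max(cs,key=cv2.contourArea)[:,0]
    return np.array([ray(d,u,v,z) for u,v in c])
def run(d,f=1):
    W=cloud(d);hsv=cv2.cvtColor(d['image'],cv2.COLOR_RGB2HSV).astype(int);H,S,V=hsv[...,0],hsv[...,1],hsv[...,2]
    x,y,z=W[...,0],W[...,1],W[...,2]
    fr=(x>.55)&(x<.8)&(y>.12)&(y<.42)
    m=(z>.076)&(z<.092)&fr
    m=cv2.morphologyEx(m.astype(np.uint8),cv2.MORPH_OPEN,np.ones((2,2)))
    n,l,s,_=cv2.connectedComponentsWithStats(m)
    if n>1:
        i=1+s[1:,4].argmax();P=W[l==i];c,wh,a=rect(P);print('spine',c,wh,a,'z',np.median(P[:,2]))
    rk=(x>.42)&(x<.64)&(y>.3)&(y<.55)
    m=((z>.058)&(z<.075)&rk).astype(np.uint8)
    P=W[m>0]
    if len(P)>20: c,wh,a=rect(P);print('rackplate',c,wh,a,'z',np.median(P[:,2]))
    near=(x>.3)&(x<.62)&(y>.1)&(y<.45)
    m=(H>5)&(H<17)&(S>140)&(V>120)&near&(z<.05)
    P=maskpts(d,m,.011);c,wh,a=rect(P);print('wedge handle',c,wh,a,'zmed',np.nanmedian(z[m]))
    m=(H>17)&(H<30)&(S>120)&(V>120)&fr
    n,l,s,_=cv2.connectedComponentsWithStats(m.astype(np.uint8))
    for i in range(1,n):
        if s[i,4]>40: 
            P=W[l==i];c,wh,a=rect(P);print('bush',c,wh,a,np.nanmax(P[:,2]))
    m=(x>.4)&(x<.56)&(y>.33)&(y<.48)&(z<.03)&(S>25)&(H>35)&(H<95)
    n,l,s,_=cv2.connectedComponentsWithStats(m.astype(np.uint8));i=1+s[1:,4].argmax()
    P=maskpts(d,l==i,.014);(c,rr)=cv2.minEnclosingCircle((P[:,:2]*1000).astype(np.float32));print('dish',c,rr)
E
python3 - <<'E'
from meas import *
import pickle
run(pickle.load(open('d0.pkl','rb'))['top']);run(pickle.load(open('w1.pkl','rb')))
E
```

```text
spine [0.67427557 0.28893671] [ 19.11092377 145.00079346] -0.99180573 z nan
rackplate [0.60596527 0.42264539] [126.58848572 228.00531006] -1.2895825 z 0.0613430230548426Traceback (most recent call last):
  File "<stdin>", line 3, in <module>
  File "meas.py", line 25, in run
    P=maskpts(d,m,.011);c,wh,a=rect(P);print('wedge handle',c,wh,a,'zmed',np.nanmedian(z[m]))
  File "meas.py", line 8, in maskpts
    c=max(cs,key=cv2.contourArea)[:,0]
      ~~~^^^^^^^^^^^^^^^^^^^^^^^^
ValueError: max() iterable argument is empty
```

```bash
python3 - <<'E'
from meas import *
import pickle
d=pickle.load(open('w1.pkl','rb'));hsv=cv2.cvtColor(d['image'],cv2.COLOR_RGB2HSV);W=cloud(d)
for n,u,v in[('handle',392,262),('ferrule',360,272),('blade',340,278),('clip3',386,196),('clip1',485,174),('axle3',378,150),('axle2',431,160),('bush2',424,110),('bush1',474,100),('spine',430,68),('rackplate',240,147),('rackfoot',250,175),('dish',263,229),('table',300,300),('pencil',455,183)]:
    i,j=int(v/1.55),int(u/1.55);print(n,hsv[i,j],np.round(W[i,j],3),np.round(ray(d,u/1.55,v/1.55,.02),3))
E
```

```text
handle [ 14 160 233] [0.481 0.261 0.021] [0.481 0.26  0.02 ]
ferrule [ 22 164 248] [0.459 0.294 0.019] [0.458 0.293 0.02 ]
blade [123  12 248] [0.443 0.315 0.013] [0.444 0.314 0.02 ]
clip3 [106  32 119] [0.557 0.289 0.065] [0.553 0.288 0.02 ]
clip1 [107  34 119] [0.607 0.199 0.066] [0.608 0.189 0.02 ]
axle3 [123  12 249] [0.598 0.311 0.059] [0.598 0.311 0.02 ]
axle2 [123  11 248] [0.604 0.254 0.057] [0.605 0.251 0.02 ]
bush2 [ 22 164 246] [0.648 0.277 0.063] [0.651 0.275 0.02 ]
bush1 [ 21 166 243] [0.67  0.233 0.061] [0.676 0.227 0.02 ]
spine [104  28 199] [0.682 0.283 0.083] [0.692 0.281 0.02 ]
rackplate [110   3 252] [0.559 0.454 0.036] [0.557 0.457 0.02 ]
rackfoot [105   4 252] [0.53  0.446 0.007] [0.531 0.441 0.02 ]
dish [ 33  16 173] [0.472 0.42  0.003] [0.475 0.415 0.02 ]
table [ 10  35 202] [ 0.102  0.456 -0.802] [0.403 0.354 0.02 ]
pencil [ 70 143 125] [0.588 0.217 0.006] [0.589 0.218 0.02 ]
```

```bash
cat > meas.py <<'E'
from h import *
def rect(P):
    P=P[np.isfinite(P[:,0])]
    (c,wh,a)=cv2.minAreaRect((P[:,:2]*1000).astype(np.float32)); 
    b=cv2.boxPoints((c,wh,a)); e=[b[1]-b[0],b[2]-b[1]]; L=max(e,key=np.linalg.norm)
    return np.round(np.array(c)/1000,4),np.round(wh,1),round(float(np.arctan2(L[1],L[0])),4)
def big(m):
    n,l,s,_=cv2.connectedComponentsWithStats(m.astype(np.uint8));return l==1+s[1:,4].argmax()
def masks(d):
    W=cloud(d);hsv=cv2.cvtColor(d['image'],cv2.COLOR_RGB2HSV).astype(int)
    return W,*[W[...,i] for i in range(3)],*[hsv[...,i] for i in range(3)]
def frame(d):
    W,x,y,z,H,S,V=masks(d);fr=(x>.53)&(x<.8)&(y>.12)&(y<.42)
    P=W[big((z>.080)&(z<.090)&fr)];c,wh,a=rect(P);print('spine',c,wh,a,np.median(P[:,2]))
    m=(H>17)&(H<30)&(S>120)&(V>120)&fr
    n,l,s,_=cv2.connectedComponentsWithStats(m.astype(np.uint8))
    for i in range(1,n):
        if s[i,4]>40: P=W[l==i];print('bush',*rect(P),np.nanmax(P[:,2]))
    m=(z>.055)&(z<.061)&(S<22)&(V>200)&fr
    n,l,s,_=cv2.connectedComponentsWithStats(m.astype(np.uint8))
    for i in range(1,n):
        if s[i,4]>40: P=W[l==i];print('axle',*rect(P))
    m=(z>.0615)&(z<.09)&(S>20)&(V<150)&fr
    n,l,s,_=cv2.connectedComponentsWithStats(m.astype(np.uint8))
    for i in range(1,n):
        if s[i,4]>15: P=W[l==i];print('clip',*rect(P),np.round(np.nanpercentile(P[:,2],[10,50,95]),4))
def rack(d):
    W,x,y,z,H,S,V=masks(d);rk=(x>.42)&(x<.64)&(y>.3)&(y<.57)&(S<15)&(V>180)
    P=W[big((z<.012)&(z>.004)&rk)];print('rackfoot(front)',*rect(P))
    P=W[(z>.061)&(z<.069)&rk&(np.abs(x-.56)<.07)];print('rackplate',*rect(P))
def dish(d):
    W,x,y,z,H,S,V=masks(d)
    m=big((x>.36)&(x<.6)&(y>.3)&(y<.55)&(z>.0015)&(z<.025)&(S>10)&(H>28)&(H<100))
    (c,rr)=cv2.minEnclosingCircle((W[m][:,:2]*1000).astype(np.float32));print('dish',c,rr,np.nanmean(W[m],0))
def wedge(d):
    W,x,y,z,H,S,V=masks(d)
    m=big((H>5)&(H<27)&(S>110)&(V>100)&(x>.3)&(x<.6)&(y>.1)&(y<.5)&(z<.03)&(z>.008));P=W[m];P=P[P[:,2]>.015];print('handle',*rect(P),np.median(P[:,2]))
    c=np.array(rect(P)[0]);m=(S<25)&(V>120)&(np.hypot(x-c[0],y-c[1])<.115)&(np.hypot(x-c[0],y-c[1])>.04)&(z<.018)&(z>.003)
    P=W[big(m)];print('blade',*rect(P))
E
python3 - <<'E'
from meas import *
import pickle
d=pickle.load(open('w1.pkl','rb'))
for f in(wedge,frame,rack,dish):
    try:f(d)
    except Exception as e:print(f,e)
E
```

```text
handle [0.4794 0.2619] [18.1 83.6] -0.9607 0.020735095823501
blade [0.4426 0.3125] [ 8.1 33.3] -0.9414
spine [0.6765 0.2926] [ 12.5 145.9] -1.0788 0.0833422445327043
bush [0.6743 0.2317] [43.3 36.6] 0.5127 0.0693095293405821
bush [0.649  0.2785] [42.9 37.1] 0.4882 0.06958485242446964
axle [0.6056 0.3145] [91.3 17. ] 0.5141
axle [0.6348 0.2101] [44.7 15.6] 0.52
axle [0.6006 0.2518] [65.5 15. ] 0.5043
clip [0.6091 0.1968] [12.3 16.5] -1.0228 [0.0638 0.0652 0.0666]
clip [0.5584 0.2895] [12.9 16.7] -1.06 [0.0635 0.065  0.0665]
rackfoot(front) [0.5422 0.4364] [ 35.1 160. ] -1.0308
rackplate [0.5628 0.4459] [  9.5 154.3] -1.0335
dish (472.36572265625, 417.1053771972656) 45.55514144897461 [0.47285406 0.41951967 0.00427629]
```

Depth readings match the described sizes. I'll turn to the wedge's yaw (2.19) above it and check from closer.

```bash
python3 -m inch '{"xyz":[[-0.34,-0.059,0.3],[-0.34,-0.059,0.6],[-0.34,-0.059,1],[-0.34,-0.059,1],[-0.34,-0.059,1],[-0.34,-0.059,1],[-0.34,-0.059,1],[-0.34,-0.059,1],[-0.34,-0.059,1],[-0.34,-0.059,1],[-0.34,-0.059,1],[-0.34,-0.059,1]],"dr":[[0,0,-0.6035],[0,0,-0.6035],[0,0,-0.6035],[0,0,-0.6035],[0,0,-0.6035],[0,0,-0.6035],[0,0,-0.6035],[0,0,-0.6035],[0,0,-0.6035],[0,0,-0.6035],[0,0,-0.6035],[0,0,-0.6035]],"jaw":[0,0,0,0,0,0,0,0,0,0,0,0]}'
python3 -m inch '{"xyz":[[0,0,0.5],[0,0,0.8],[0,0,0.8]],"dr":[[0,0,0],[0,0,0],[0,0,0]],"jaw":[0,0,0]}'
python3 - <<'E'
from meas import *
import pickle
st();d=snap('wrist');pickle.dump(d,open('w2.pkl','wb'));save(d,'w2.png');wedge(d)
E
```

```text
time_s: 5.82
position: [0.4795, 0.2632, 0.282]
eef_rot: [3.141, 0.0, 2.189]
force: [0.0, 0.1, -0.4]
gripper_width: 0.043
time_s: 6.2
position: [0.4774, 0.2627, 0.1831]
eef_rot: [-3.135, -0.002, 2.19]
force: [0.9, -0.5, 0.2]
gripper_width: 0.0428
6.2 [0.4774 0.2627 0.1831] [-3.135e+00 -2.000e-03  2.190e+00] [ 0.9 -0.5  0.2] 0.0428 [ 0.3   0.49  1.68 -0.    0.98 -0.32]
handle [0.4786 0.2627] [17.5 83.2] -0.9601 0.020996255621122263
blade [0.4351 0.3227] [ 7.3 38.7] -0.9501
```

View pics/w2.png

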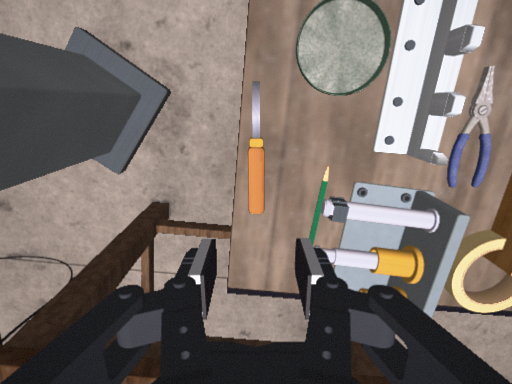

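The wedge lies centred between the fingers (handle at (257,180), blade tip up at (256,85)). Descending and gripping.

```bash
python3 -m inch '{"xyz":[[0,0,0.5],[0,0,1],[0,0,1]],"dr":[[0,0,0],[0,0,0],[0,0,0]],"jaw":[0,0,0]}'
python3 -m inch '{"xyz":[[0,0,0.25],[0,0,0.48],[0,0,0.48],[0,0,0.48],[0,0,0.48],[0,0,0.48],[0,0,0.48],[0,0,0.48]],"dr":[[0,0,0],[0,0,0],[0,0,0],[0,0,0],[0,0,0],[0,0,0],[0,0,0],[0,0,0]],"jaw":[0,0,0,0,1,1,1,1]}' 100
python3 -m inch '{"xyz":[[0,0,0],[0,0,0],[0,0,-0.3],[0,0,-1],[0,0,-1],[0,0,-1]],"dr":[[0,0,0],[0,0,0],[0,0,0],[0,0,0],[0,0,0],[0,0,0]],"jaw":[1,1,1,1,1,1]}'
python3 - <<'E'
from h import *
st()
E
```

```text
time_s: 6.62
position: [0.4774, 0.2628, 0.0625]
eef_rot: [-3.134, -0.003, 2.191]
force: [-0.3, 0.2, 0.8]
gripper_width: 0.0425
time_s: 7.62
position: [0.4803, 0.2638, 0.01]
eef_rot: [3.139, 0.001, 2.192]
force: [-1.5, -0.6, 10.4]
gripper_width: 0.015
time_s: 8.38
position: [0.4808, 0.264, 0.1302]
eef_rot: [3.136, 0.002, 2.192]
force: [0.9, -0.2, -1.4]
gripper_width: 0.015
8.375 [0.4808 0.264  0.1302] [3.136e+00 2.000e-03 2.192e+00] [ 0.9 -0.2 -1.4] 0.015 [ 0.3   0.57  1.72  0.    0.85 -0.32]
```

```bash
python3 -m inch '{"xyz":[[-0.06,-0.53,0],[-0.06,-0.53,0],[-0.06,-0.53,0],[-0.06,-0.53,0],[-0.06,-0.53,0],[-0.06,-0.53,0],[-0.06,-0.53,0],[-0.06,-0.53,0],[-0.06,-0.53,0],[-0.06,-0.53,0],[-0.06,-0.53,0],[-0.06,-0.53,0]],"dr":[[0,0,0.538],[0,0,0.538],[0,0,0.538],[0,0,0.538],[0,0,0.538],[0,0,0.538],[0,0,0.538],[0,0,0.538],[0,0,0.538],[0,0,0.538],[0,0,0.538],[0,0,0.538]],"jaw":[1,1,1,1,1,1,1,1,1,1,1,1]}'
python3 - <<'E'
from meas import *
import pickle
st();d=snap('wrist');pickle.dump(d,open('w3.pkl','wb'));save(d,'w3.png',s=1.3);frame(d)
W,x,y,z,H,S,V=masks(d)
s=r.sense();R=Ro.from_euler('xyz',s['eef_rot']).as_matrix()
T=(W-s['position'])@R   # tool coords
m=(T[...,0]>.03)&(T[...,0]<.115)&(abs(T[...,1])<.02)&(T[...,2]<.03)&(T[...,2]>-.03)
P=T[m];print(len(P))
for a in np.arange(.04,.115,.006):
    q=P[abs(P[:,0]-a)<.003]
    if len(q): print(round(a,3),len(q),np.round([q[:,1].min(),q[:,1].max(),np.median(q[:,2])],4))
E
```

```text
time_s: 9.88
position: [0.4317, 0.2206, 0.1274]
eef_rot: [-3.141, 0.001, 0.503]
force: [-1.1, 0.2, -1.4]
gripper_width: 0.0152
9.875 [0.4317 0.2206 0.1274] [-3.141e+00  1.000e-03  5.030e-01] [-1.1  0.2 -1.4] 0.0152 [ 0.24  0.51  1.88 -0.    0.76  1.31]Traceback (most recent call last):
  File "<stdin>", line 3, in <module>
  File "meas.py", line 14, in frame
    P=W[big((z>.080)&(z<.090)&fr)];c,wh,a=rect(P);print('spine',c,wh,a,np.median(P[:,2]))
        ~~~^^^^^^^^^^^^^^^^^^^^^^
  File "meas.py", line 8, in big
    n,l,s,_=cv2.connectedComponentsWithStats(m.astype(np.uint8));return l==1+s[1:,4].argmax()
                                                                             ~~~~~~~~~~~~~~^^
ValueError: attempt to get argmax of an empty sequence
```

View pics/w3.png

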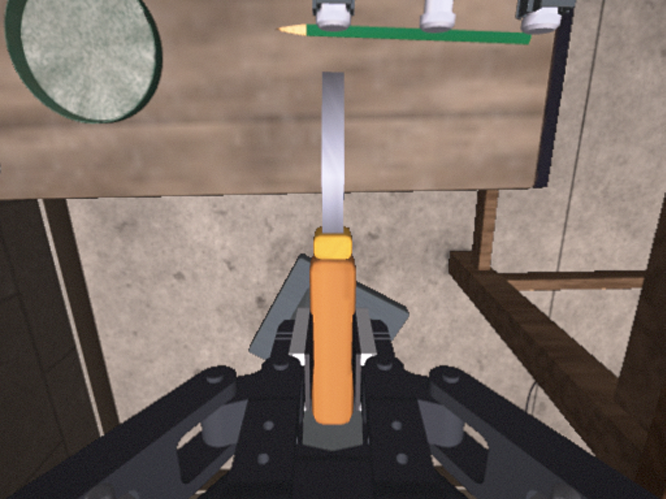

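The wedge is held straight in the jaws, with its tip at (333,75) pointing at axle 3's end at (333,18). Measuring it in tool coordinates.

```bash
cat >> meas.py <<'E'
def held(d,s):
    W,x,y,z,H,S,V=masks(d);R=Ro.from_euler('xyz',s['eef_rot']).as_matrix();T=(W-s['position'])@R
    m=(T[...,0]>-.05)&(T[...,0]<.13)&(abs(T[...,1])<.012)&(T[...,2]<.03)&(T[...,2]>-.03)
    P=T[m]
    for a in np.arange(-.046,.13,.008):
        q=P[abs(P[:,0]-a)<.002]
        if len(q)>3: print(round(a,3),len(q),np.round([q[:,1].min(),q[:,1].max(),np.median(q[:,2])],4))
    print('tip x',np.nanmax(P[:,0]))
E
python3 - <<'E'
from meas import *
import pickle
d=pickle.load(open('w3.pkl','rb'));s=r.sense();held(d,s)
W,x,y,z,H,S,V=masks(d)
for u,v in((333,18),(438,18),(541,18)):
    i,j=int(v/1.3),int(u/1.3);print(W[i-3:i+4:3,j])
E
```

```text
-0.038 115 [-0.0073  0.009  -0.0105]
-0.03 191 [-0.0084  0.009  -0.0108]
-0.022 191 [-0.0082  0.0088 -0.0109]
-0.014 188 [-0.0075  0.0081 -0.0111]
-0.006 223 [-0.0074  0.0079 -0.0113]
0.002 237 [-0.0073  0.0079 -0.0113]
0.01 523 [-0.012   0.0119 -0.0119]
0.018 264 [-0.0087  0.0092 -0.011 ]
0.026 275 [-0.0086  0.009  -0.011 ]
0.034 281 [-0.0074  0.0081 -0.0081]
0.042 340 [-0.0071  0.0077 -0.0068]
0.05 132 [-0.0034  0.0039 -0.0039]
0.058 143 [-0.0033  0.0043 -0.004 ]
0.066 153 [-0.0033  0.0042 -0.0034]
0.074 152 [-0.0033  0.0042 -0.0006]
0.082 152 [-0.0033  0.0043  0.0022]
0.09 153 [-0.0033  0.0043  0.005 ]
0.098 148 [-0.0033  0.0043  0.0077]
tip x 0.10067432627515516
[[0.54966442 0.28482774 0.06004265]
 [0.54847126 0.28416746 0.05884877]
 [0.54719177 0.28346024 0.05794675]]
[[0.57514494 0.24045417 0.05672938]
 [0.57320737 0.2396627  0.05829345]
 [0.57164066 0.23877507 0.05877164]]
[[0.60001693 0.19562961 0.05687135]
 [0.59795945 0.19504801 0.05843946]
 [0.59736798 0.193473   0.05675599]]
```

```bash
python3 -m inch '{"xyz":[[0,0,0.2],[0,0,0.4],[0,0,0.48],[0,0,0.48],[0,0,0.48]],"dr":[[0,0,0],[0,0,0],[0,0,0],[0,0,0],[0,0,0]],"jaw":[1,1,1,1,1]}' 110
python3 - <<'E'
from meas import *
import pickle
st();s=r.sense();d=snap('wrist');save(d,'w4.png');W,x,y,z,H,S,V=masks(d)
R=Ro.from_euler('xyz',s['eef_rot']).as_matrix();T=(W-s['position'])@R
held(d,s)
m=(z>.054)&(T[...,0]>.12)
for c in(0,.053,.106):
  P=T[m&(abs(T[...,1]-c)<.02)]
  for a in np.arange(.13,.2,.01):
    q=P[abs(P[:,0]-a)<.002]
    if len(q)>5: print(c,round(a,3),len(q),np.round([q[:,1].min(),q[:,1].max()],4),np.round(s['position'][2]-q[:,2].min(),4))
  print(P[:,0].min() if len(P) else '')
E
```

```text
time_s: 10.55
position: [0.4325, 0.2208, 0.0708]
eef_rot: [3.141, -0.001, 0.502]
force: [0.1, 0.6, -0.7]
gripper_width: 0.0145
10.55 [0.4325 0.2208 0.0708] [ 3.141e+00 -1.000e-03  5.020e-01] [ 0.1  0.6 -0.7] 0.0145 [0.24 0.62 1.91 0.   0.61 1.31]
-0.038 107 [-0.0085  0.0091 -0.0105]
-0.03 190 [-0.0084  0.0089 -0.0109]
-0.022 183 [-0.0077  0.0082 -0.0111]
-0.014 182 [-0.0075  0.0081 -0.0111]
-0.006 218 [-0.0071  0.0077 -0.0114]
0.002 224 [-0.0072  0.0077 -0.0113]
0.01 500 [-0.012  0.012 -0.012]
0.018 265 [-0.0087  0.0093 -0.0109]
0.026 278 [-0.0085  0.009  -0.011 ]
0.034 286 [-0.0076  0.0081 -0.0082]
0.042 343 [-0.0072  0.0077 -0.0069]
0.05 126 [-0.0034  0.0039 -0.004 ]
0.058 133 [-0.0033  0.0038 -0.004 ]
0.066 162 [-0.0038  0.0042 -0.0036]
0.074 162 [-0.0038  0.0043 -0.0007]
0.082 162 [-0.0038  0.0043  0.0022]
0.09 155 [-0.0038  0.0043  0.0049]
0.098 149 [-0.0038  0.0038  0.0077]
tip x 0.10076338353706697
```

```bash
python3 -m inch '{"xyz":[[0.1,0,0.004],[0.2,0,0.004],[0.28,0,0.004],[0.32,0,0.004],[0.36,0,0.004],[0.36,0,0.004]],"dr":[[0,0,0],[0,0,0],[0,0,0],[0,0,0],[0,0,0],[0,0,0]],"jaw":[1,1,1,1,1,1]}'
python3 - <<'E'
from meas import *
st();d=snap('wrist');save(d,'w5.png',(150,0,400,200),3)
E
```

```text
time_s: 11.35
position: [0.4699, 0.2415, 0.0696]
eef_rot: [-3.142, 0.0, 0.501]
force: [-0.3, -0.6, -1.8]
gripper_width: 0.0143
11.35 [0.4699 0.2415 0.0696] [-3.142  0.     0.501] [-0.3 -0.6 -1.8] 0.0143 [0.26 0.65 1.8  0.   0.69 1.33]
```

View pics/w5.png

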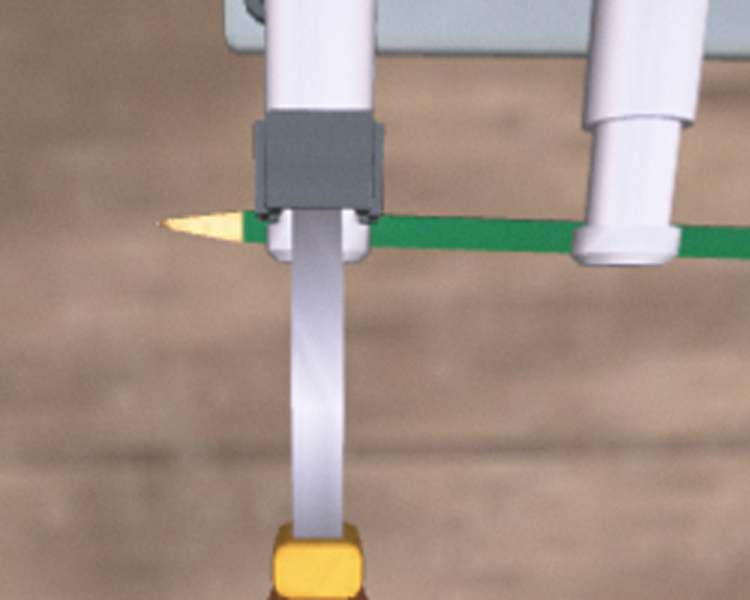

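The tip has entered the gap under the crown, at about (317,205) and centred. Pushing through.

```bash
python3 -m inch '{"xyz":[[0.04,0,0],[0.08,0,0],[0.12,0,0],[0.16,0,0],[0.2,0,0],[0.24,0,0],[0.28,0,0],[0.32,0,0],[0.35,0,0],[0.38,0,0],[0.38,0,0],[0.38,0,0]],"dr":[[0,0,0],[0,0,0],[0,0,0],[0,0,0],[0,0,0],[0,0,0],[0,0,0],[0,0,0],[0,0,0],[0,0,0],[0,0,0],[0,0,0]],"jaw":[1,1,1,1,1,1,1,1,1,1,1,1]}'
python3 - <<'E'
from meas import *
st();s=r.sense();d=snap('wrist');save(d,'w6.png',(150,0,400,200),3);held(d,s);frame(d)
E
```

```text
time_s: 12.9
position: [0.5098, 0.2633, 0.0697]
eef_rot: [-3.142, -0.0, 0.502]
force: [-0.1, -0.2, 0.9]
gripper_width: 0.0142
12.9 [0.5098 0.2633 0.0697] [-3.142 -0.     0.502] [-0.1 -0.2  0.9] 0.0142 [0.28 0.69 1.69 0.   0.77 1.35]
-0.03 149 [-0.0079  0.0089 -0.0101]
-0.022 191 [-0.0078  0.0081 -0.0104]
-0.014 181 [-0.007   0.0075 -0.0104]
-0.006 224 [-0.007   0.0075 -0.0105]
0.002 225 [-0.007   0.0075 -0.0104]
0.01 473 [-0.012   0.012  -0.0114]
0.018 258 [-0.0087  0.0087 -0.0101]
0.026 274 [-0.0091  0.0086 -0.0101]
0.034 286 [-0.0095  0.0085 -0.0101]
0.042 247 [-0.0078  0.009  -0.0071]
0.05 373 [-0.0112  0.0104 -0.0053]
0.058 388 [-0.0114  0.0102 -0.0048]
0.066 273 [-0.0082  0.0092 -0.0022]
0.074 287 [-0.008   0.0096 -0.0007]
0.082 288 [-0.0079  0.0094  0.0022]
0.09 295 [-0.0077  0.0093  0.0054]
0.098 314 [-0.0082  0.0097  0.0105]
0.106 309 [-0.0081  0.0095  0.0116]
0.114 350 [-0.008   0.0099  0.0124]
0.122 374 [-0.0077  0.0097  0.0123]
tip x 0.12582291045956123
spine [0.5354 0.2774] [17.2 11.6] 0.5145 0.08044747347757569
bush [0.6371 0.2723] [19.2 26.6] -1.1007 0.06441146282449176
bush [0.6617 0.2269] [19.7 25.5] -1.1145 0.06405808753430184
bush [0.549  0.2856] [ 9.1 14.3] -1.1288 0.07881072156727362
axle [0.5914 0.3069] [64.6 14.7] 0.5
axle [0.6029 0.2535] [59.8 15.1] 0.4878
axle [0.6337 0.2106] [45.3 15.1] 0.5122
axle [0.5739 0.2374] [ 5.7 12.9] -1.065
axle [0.5979 0.1922] [ 4.7 12.1] -1.2066
clip [0.5941 0.3118] [9.8 7.6] 0.5052 [0.062  0.0635 0.0652]
clip [0.5566 0.2911] [13.7 21.3] -1.0578 [0.0677 0.0747 0.0762]
clip [0.6086 0.1961] [14.  18.1] -1.0801 [0.0642 0.065  0.066 ]
clip [0.5355 0.278 ] [22.6 18.1] 0.5087 [0.0697 0.0753 0.0769]
```

View pics/w6.png

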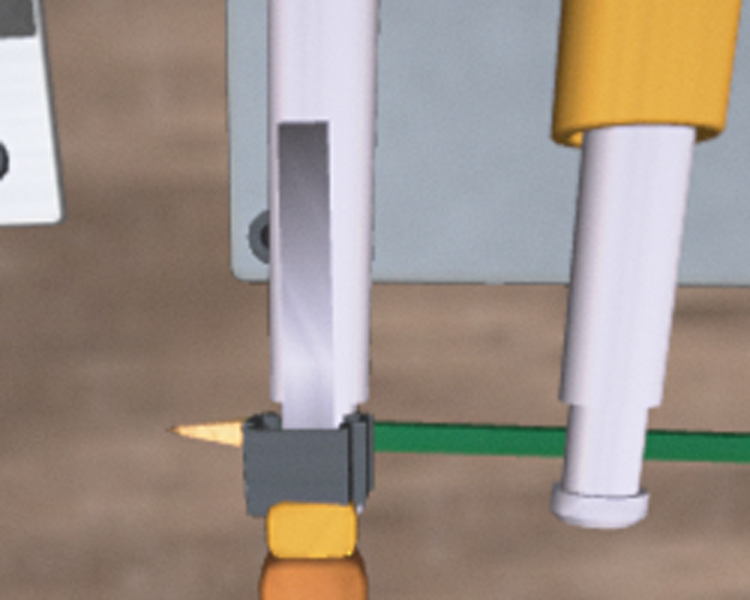

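The clip now sits about 10 mm up on the blade (at (300,470), top at z≈0.0755), so it is fully lifted. Drawing the wedge straight back.

```bash
python3 -m inch '{"xyz":[[-0.1,0,0],[-0.2,0,0],[-0.3,0,0],[-0.4,0,0],[-0.5,0,0],[-0.6,0,0],[-0.7,0,0],[-0.75,0,0],[-0.75,0,0]],"dr":[[0,0,0],[0,0,0],[0,0,0],[0,0,0],[0,0,0],[0,0,0],[0,0,0],[0,0,0],[0,0,0]],"jaw":[1,1,1,1,1,1,1,1,1]}'
python3 -m inch '{"xyz":[[0,0.3,-0.2],[0,0.6,-0.2],[0,0.88,-0.2],[0,0.88,-0.2],[0,0.88,-0.2]],"dr":[[0,0,0],[0,0,0],[0,0,0],[0,0,0],[0,0,0]],"jaw":[1,1,1,1,1]}'
python3 - <<'E'
from meas import *
st();s=r.sense();d=snap('wrist');save(d,'w7.png',s=1.3);held(d,s)
W,x,y,z,H,S,V=masks(d)
m=(z>.05)&(z<.09)&(x>.5)&(x<.64)
n=-np.sin(.503)*x+np.cos(.503)*y;a=np.cos(.503)*x+np.sin(.503)*y
for c in(-.014,-.067,-.120):
  k=m&(abs(n-c)<.016);P=np.stack([a[k],n[k],z[k]],1)
  for b in np.arange(.60,.66,.005):
    q=P[abs(P[:,0]-b)<.002]
    if len(q)>5:print(c,round(b,3),np.round([q[:,1].min(),q[:,1].max(),q[:,2].max()],4))
E
```

```text
time_s: 14.08
position: [0.4303, 0.2199, 0.0696]
eef_rot: [-3.141, 0.001, 0.501]
force: [-0.1, 0.0, -1.5]
gripper_width: 0.0144
time_s: 14.7
position: [0.4814, 0.1277, 0.0935]
eef_rot: [-3.141, 0.0, 0.501]
force: [-0.6, -0.2, -0.6]
gripper_width: 0.0146
14.7 [0.4814 0.1277 0.0935] [-3.141  0.     0.501] [-0.6 -0.2 -0.6] 0.0146 [0.03 0.58 1.87 0.   0.69 1.1 ]
-0.03 146 [-0.0079  0.0089 -0.0104]
-0.022 184 [-0.0078  0.0082 -0.0106]
-0.014 180 [-0.007   0.0075 -0.0105]
-0.006 227 [-0.007   0.0075 -0.0106]
0.002 222 [-0.007   0.0075 -0.0103]
0.01 482 [-0.012   0.012  -0.0114]
0.018 264 [-0.0087  0.0088 -0.0099]
0.026 270 [-0.0091  0.0086 -0.0097]
0.034 287 [-0.0095  0.0085 -0.0096]
0.042 229 [-0.0078  0.0064 -0.0065]
0.05 269 [-0.0076  0.0062 -0.0041]
0.058 145 [-0.0048  0.0029 -0.0024]
0.066 145 [-0.0052  0.0029 -0.0023]
0.074 151 [-0.0052  0.0024 -0.001 ]
0.082 151 [-0.0052  0.0024  0.002 ]
0.09 144 [-0.0057  0.0024  0.005 ]
0.098 148 [-0.0057  0.0019  0.0078]
0.106 110 [-0.0057  0.0019  0.0107]
tip x 0.10723533880205886
-0.014 0.615 [-0.0243 -0.0088  0.058 ]
-0.067 0.615 [-0.0773 -0.0605  0.0587]
-0.12 0.615 [-0.1303 -0.1127  0.0584]
```

View pics/w7.png

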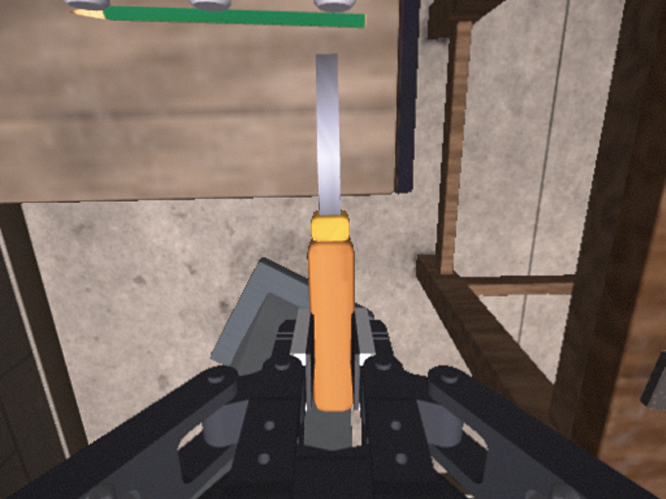

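The wedge slid 6.5 mm forward in the jaws while drawing back and is yawed about 1° and pitched slightly. I'll compensate with a yaw and lateral correction, lower it, then insert partly and look.

```bash
python3 -m inch '{"xyz":[[0,0.011,0.09],[0,0.011,0.18],[0,0.011,0.18],[0,0.011,0.18]],"dr":[[0,0,0.0062],[0,0,0.0062],[0,0,0.0062],[0,0,0.0062]],"jaw":[1,1,1,1]}' 120
python3 -m inch '{"xyz":[[0.1,-0.002,0],[0.2,-0.004,0],[0.26,-0.006,0],[0.3,-0.006,0],[0.3,-0.006,0]],"dr":[[0,0,0],[0,0,0],[0,0,0],[0,0,0],[0,0,0]],"jaw":[1,1,1,1,1]}'
python3 - <<'E'
from meas import *
st();s=r.sense();d=snap('wrist');save(d,'w8.png',(150,0,400,200),3);held(d,s);frame(d)
p=s['position'];print('a',.8761*p[0]+.4821*p[1],'n',-.4821*p[0]+.8761*p[1])
E
```

```text
time_s: 15.25
position: [0.4821, 0.1265, 0.0718]
eef_rot: [-3.141, 0.001, 0.482]
force: [0.1, 0.1, -1.0]
gripper_width: 0.0143
time_s: 15.88
position: [0.5141, 0.1438, 0.072]
eef_rot: [3.142, -0.0, 0.482]
force: [0.5, 0.4, -1.1]
gripper_width: 0.0139
15.875 [0.5141 0.1438 0.072 ] [ 3.142 -0.     0.482] [ 0.5  0.4 -1.1] 0.0139 [ 0.06  0.65  1.79 -0.    0.7   1.15]
-0.03 154 [-0.0079  0.0089 -0.0104]
-0.022 189 [-0.0077  0.0082 -0.0106]
-0.014 177 [-0.007   0.0075 -0.0104]
-0.006 208 [-0.0069  0.0073 -0.0105]
0.002 225 [-0.0069  0.0073 -0.0105]
0.01 496 [-0.012   0.012  -0.0119]
0.018 264 [-0.0087  0.0087 -0.0098]
0.026 271 [-0.0091  0.0086 -0.0096]
0.034 283 [-0.0089  0.0085 -0.0098]
0.042 227 [-0.0078  0.0068 -0.0065]
0.05 265 [-0.0075  0.0064 -0.0043]
0.058 139 [-0.0048  0.0029 -0.0024]
0.066 149 [-0.0048  0.0028 -0.0022]
0.074 152 [-0.0047  0.0028 -0.0011]
0.082 153 [-0.0052  0.0024  0.0019]
0.09 147 [-0.0052  0.0024  0.0049]
0.098 298 [-0.0115  0.0062  0.0096]
0.106 396 [-0.0118  0.0079  0.0071]
0.114 307 [-0.012   0.0077  0.0071]
0.122 347 [-0.0113  0.0059  0.0146]
tip x 0.127397
[... 156 characters left out ...]
10.9 15.9] -1.0755
axle [0.595  0.2485] [10.1 15.6] -1.1177
axle [0.62   0.2023] [ 8.8 15.7] -1.1058
axle [0.5812 0.241 ] [21.8 15.2] 0.4846
axle [0.5974 0.1964] [7.8 4.2] 0.462
axle [0.5494 0.2837] [ 6.6 14.9] -1.1139
clip [0.6065 0.1952] [18.2 16.4] 0.4972 [0.064  0.065  0.0662]
clip [0.5576 0.288 ] [15.3  7.7] 0.1516 [0.0739 0.0751 0.0763]
clip [0.5602 0.2838] [14.   4.7] 0.4676 [0.0661 0.0673 0.0689]
clip [0.557  0.1669] [ 3.1 14.8] -1.0951 [0.0652 0.0717 0.0755]
clip [0.5446 0.1687] [0.9 5.7] -0.1784 [0.0696 0.0751 0.0783]
clip [0.5514 0.1554] [6.3 1.5] 1.1378 [0.069  0.0756 0.0778]
clip [0.5305 0.13  ] [1.  2.1] -1.4017 [0.0815 0.0842 0.0894]
a 0.5197129400192515 n -0.12183286672990198
```

View pics/w8.png

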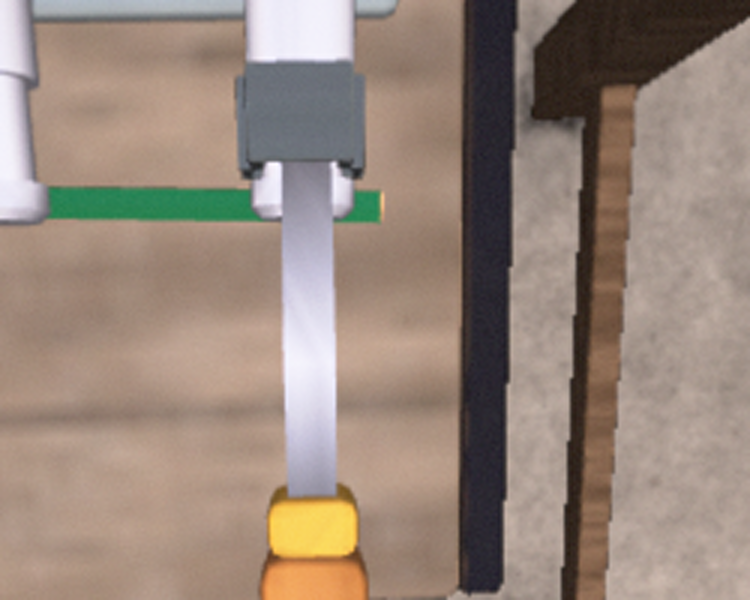

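```bash
python3 -m inch '{"xyz":[[0.04,-0.002,0],[0.08,-0.003,0],[0.12,-0.004,0],[0.16,-0.005,0],[0.2,-0.006,0],[0.24,-0.008,0],[0.28,-0.01,0],[0.32,-0.01,0],[0.35,-0.011,0],[0.385,-0.012,0],[0.385,-0.012,0],[0.385,-0.012,0]],"dr":[[0,0,0],[0,0,0],[0,0,0],[0,0,0],[0,0,0],[0,0,0],[0,0,0],[0,0,0],[0,0,0],[0,0,0],[0,0,0],[0,0,0]],"jaw":[1,1,1,1,1,1,1,1,1,1,1,1]}'
python3 - <<'E'
from meas import *
st();s=r.sense();d=snap('wrist');save(d,'w9.png',(150,0,400,200),3);frame(d)
p=s['position'];print('a',.8761*p[0]+.4821*p[1],'n',-.4821*p[0]+.8761*p[1])
E
```

```text
time_s: 17.42
position: [0.5546, 0.1665, 0.0722]
eef_rot: [3.141, -0.001, 0.482]
force: [0.8, 0.5, 1.6]
gripper_width: 0.0143
17.425 [0.5546 0.1665 0.0722] [ 3.141e+00 -1.000e-03  4.820e-01] [0.8 0.5 1.6] 0.0143 [0.1  0.69 1.67 0.   0.78 1.19]
spine [0.5596 0.1696] [66.2 39.4] 0.1714 0.08123631744952495
bush [0.6355 0.2697] [13.9 26.5] -1.0378 0.06408346222547509
bush [0.6598 0.2236] [12.7 26.3] -1.0883 0.06444816966913249
bush [0.5943 0.1896] [ 9.3 14.2] -0.9951 0.0801090321508926
axle [0.59   0.3056] [60.3 15.6] 0.4834
axle [0.6405 0.2132] [32.  15.1] 0.4939
axle [0.6007 0.2513] [65.9 16. ] 0.5004
axle [0.6018 0.1866] [4.7 3.9] 0.4877
axle [0.5483 0.2829] [ 4.4 14.3] -0.9103
clip [0.6402 0.2169] [5.9 7.2] -1.0927 [0.0618 0.0627 0.064 ]
clip [0.6186 0.2035] [16.4 21.1] -1.2071 [0.0705 0.0749 0.0789]
clip [0.5552 0.2931] [14.2 17.7] -1.1049 [0.0725 0.0741 0.076 ]
clip [0.5601 0.2836] [13.5  3.9] 0.4207 [0.0663 0.0672 0.0683]
clip [0.6107 0.1926] [6.  2.8] 0.3915 [0.0621 0.0635 0.068 ]
clip [0.5979 0.1914] [ 4.  14.5] -1.1212 [0.0649 0.0716 0.0749]
clip [0.5921 0.1795] [5.2 1.4] 1.2872 [0.0687 0.0735 0.0769]
clip [0.5846 0.1925] [1.2 5.3] -0.2305 [0.0682 0.0739 0.0766]
clip [0.5609 0.1613] [31.3  1.7] 0.4215 [0.0767 0.0819 0.0896]
clip [0.56   0.1778] [4.9 1.5] 0.4949 [0.0813 0.0868 0.0897]
clip [0.5701 0.1559] [8.2 3.3] 1.5311 [0.0792 0.0849 0.0892]
clip [0.5535 0.1856] [1.5 5.9] -1.1153 [0.0796 0.0845 0.089 ]
clip [0.5469 0.1702] [18.9  0.3] 0.4672 [0.0811 0.0828 0.0899]
a 0.566199122679953 n -0.12150381103838706
```

View pics/w9.png

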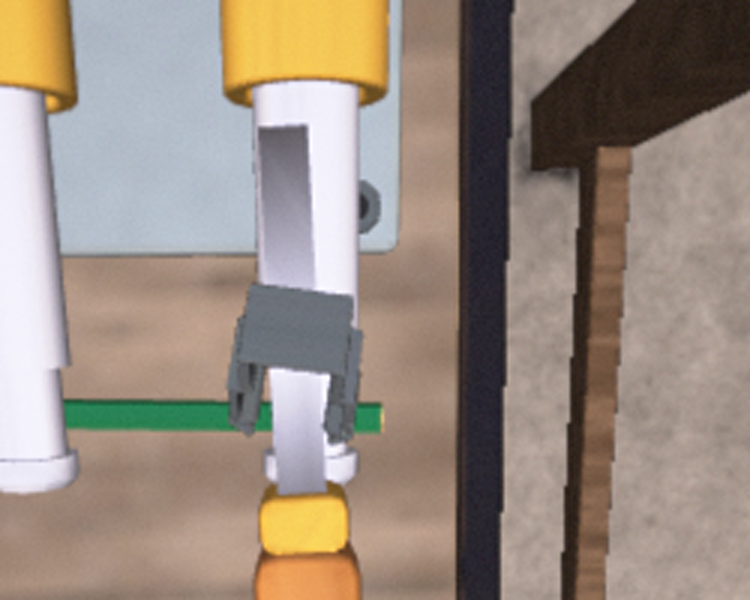

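Clip 1 is out of its groove and leaning on the blade at (300,330). The blade tip at (283,127) stops just short of the bush. Drawing back slowly.

```bash
python3 -m inch '{"xyz":[[-0.05,0.001,0],[-0.1,0.002,0],[-0.15,0.003,0],[-0.2,0.004,0],[-0.25,0.005,0],[-0.3,0.006,0],[-0.35,0.007,0],[-0.4,0.009,0],[-0.5,0.01,0],[-0.6,0.012,0],[-0.7,0.015,0],[-0.75,0.016,0],[-0.8,0.016,0],[-0.8,0.016,0]],"dr":[[0,0,0],[0,0,0],[0,0,0],[0,0,0],[0,0,0],[0,0,0],[0,0,0],[0,0,0],[0,0,0],[0,0,0],[0,0,0],[0,0,0],[0,0,0],[0,0,0]],"jaw":[1,1,1,1,1,1,1,1,1,1,1,1,1,1]}'
python3 -m inch '{"xyz":[[0,0,-0.3],[0,0,-0.6],[0,0,-0.8],[0,0,-0.8]],"dr":[[0,0,0],[0,0,0],[0,0,0],[0,0,0]],"jaw":[1,1,1,1]}'
python3 - <<'E'
from meas import *
st();s=r.sense();d=snap('wrist');save(d,'w10.png',s=1.3);held(d,s);frame(d)
E
```

```text
time_s: 19.23
position: [0.4696, 0.12, 0.0721]
eef_rot: [-3.141, 0.0, 0.482]
force: [0.3, -1.4, -1.4]
gripper_width: 0.0141
time_s: 19.73
position: [0.4717, 0.1203, 0.1697]
eef_rot: [3.139, -0.005, 0.482]
force: [-0.4, 0.3, -1.2]
gripper_width: 0.0142
19.725 [0.4717 0.1203 0.1697] [ 3.139 -0.005  0.482] [-0.4  0.3 -1.2] 0.0142 [0.02 0.44 1.84 0.   0.86 1.11]
-0.03 142 [-0.0074  0.0088 -0.0097]
-0.022 176 [-0.0073  0.0082 -0.0096]
-0.014 179 [-0.0071  0.0075 -0.0093]
-0.006 213 [-0.0069  0.0073 -0.0093]
0.002 236 [-0.0068  0.0073 -0.009 ]
0.01 502 [-0.0119  0.012  -0.0105]
0.018 258 [-0.0094  0.0083 -0.0081]
0.026 266 [-0.0097  0.0077 -0.0078]
0.034 278 [-0.0105  0.0076 -0.0077]
0.042 237 [-0.0095  0.0055 -0.0044]
0.05 255 [-0.0092  0.0049 -0.0022]
0.058 134 [-0.0068  0.001   0.0001]
0.066 142 [-0.0073  0.0005  0.0005]
0.074 149 [-0.0077  0.0005  0.0017]
0.082 148 [-0.0077 -0.      0.0051]
0.09 150 [-0.0082 -0.0005  0.008 ]
0.098 138 [-0.0088 -0.001   0.0112]
0.106 100 [-0.0092 -0.0015  0.014 ]
tip x 0.10682975833905618Traceback (most recent call last):
  File "<stdin>", line 2, in <module>
  File "meas.py", line 14, in frame
    P=W[big((z>.080)&(z<.090)&fr)];c,wh,a=rect(P);print('spine',c,wh,a,np.median(P[:,2]))
        ~~~^^^^^^^^^^^^^^^^^^^^^^
  File "meas.py", line 8, in big
    n,l,s,_=cv2.connectedComponentsWithStats(m.astype(np.uint8));return l==1+s[1:,4].argmax()
                                                                             ~~~~~~~~~~~~~~^^
ValueError: attempt to get argmax of an empty sequence
```

View pics/w10.png

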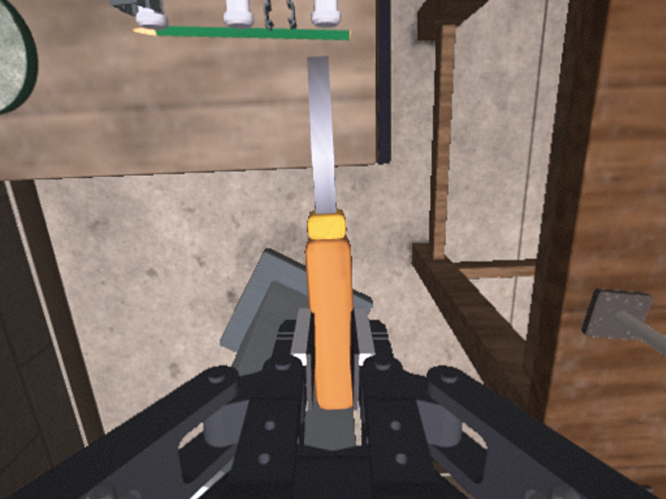

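Clip 1 has dropped between axles 1 and 2 (dark shape at (280,15)); I'll pick it up from there later. First I'll lay the wedge flat back where it came from.

```bash
python3 -m inch '{"xyz":[[0.6,-0.96,0],[0.6,-0.96,0],[0.6,-0.96,0],[0.6,-0.96,0],[0.6,-0.96,0],[0.6,-0.96,0],[0.6,-0.96,0],[0.6,-0.96,0],[0.6,-0.96,0],[0.6,-0.96,0],[0.6,-0.96,0],[0.6,-0.96,0]],"dr":[[0,0,-0.5437],[0,0,-0.5437],[0,0,-0.5437],[0,0,-0.5437],[0,0,-0.5437],[0,0,-0.5437],[0,0,-0.5437],[0,0,-0.5437],[0,0,-0.5437],[0,0,-0.5437],[0,0,-0.5437],[0,0,-0.5437]],"jaw":[1,1,1,1,1,1,1,1,1,1,1,1]}'
python3 -m inch '{"xyz":[[0,0,0.4],[0,0,0.8],[0,0,1],[0,0,1]],"dr":[[0,0,0],[0,0,0],[0,0,0],[0,0,0]],"jaw":[1,1,1,1]}'
python3 - <<'E'
from h import *
st()
E
```

```text
time_s: 21.28
position: [0.4801, 0.2555, 0.1676]
eef_rot: [-3.141, -0.0, 2.189]
force: [0.6, -0.2, -1.8]
gripper_width: 0.014
time_s: 21.78
position: [0.479, 0.2552, 0.0463]
eef_rot: [-3.137, -0.001, 2.189]
force: [-0.3, 0.1, -1.5]
gripper_width: 0.0138
21.775 [0.479  0.2552 0.0463] [-3.137e+00 -1.000e-03  2.189e+00] [-0.3  0.1 -1.5] 0.0138 [ 0.28  0.71  1.77  0.    0.67 -0.34]
```

```bash
python3 -m inch '{"xyz":[[0,0,0.15],[0,0,0.22],[0,0,0.26],[0,0,0.26],[0,0,0.26],[0,0,0.26],[0,0,0.26]],"dr":[[0,0,0],[0,0,0],[0,0,0],[0,0,0],[0,0,0],[0,0,0],[0,0,0]],"jaw":[1,1,1,0.4,0,0,0]}' 30
python3 -m inch '{"xyz":[[0,0,-0.4],[0,0,-1],[0,0,-1],[0,0,-1]],"dr":[[0,0,0],[0,0,0],[0,0,0],[0,0,0]],"jaw":[0,0,0,0]}'
python3 -m inch '{"xyz":[[0.1,0.1,-0.8],[0.4,0.3,-0.8],[0.5,0.5,-0.8],[0.5,0.5,-0.8],[0.5,0.5,-0.8],[0.5,0.5,-0.8],[0.5,0.5,-0.8],[0.5,0.5,-0.8],[0.5,0.5,-0.8],[0.5,0.5,-0.8],[0.5,0.5,-0.8]],"dr":[[0,0,0.538],[0,0,0.538],[0,0,0.538],[0,0,0.538],[0,0,0.538],[0,0,0.538],[0,0,0.538],[0,0,0.538],[0,0,0.538],[0,0,0.538],[0,0,0.538]],"jaw":[0,0,0,0,0,0,0,0,0,0,0]}'
python3 - <<'E'
from meas import *
import pickle
st();d=snap('wrist');pickle.dump(d,open('w11.pkl','wb'));save(d,'w11.png',s=1.5)
for f in(wedge,frame,rack,dish):
    try:f(d)
    except Exception as e:print(f,e)
E
```

```text
time_s: 22.65
position: [0.4805, 0.2557, 0.0172]
eef_rot: [3.141, 0.0, 2.19]
force: [0.0, 0.9, -0.2]
gripper_width: 0.0429
time_s: 23.15
position: [0.4805, 0.2557, 0.1375]
eef_rot: [3.14, 0.001, 2.19]
force: [-0.5, -0.3, -0.5]
gripper_width: 0.0429
time_s: 24.52
position: [0.4938, 0.339, 0.2314]
eef_rot: [-3.141, 0.003, 0.503]
force: [0.2, 0.1, 0.1]
gripper_width: 0.0428
24.525 [0.4938 0.339  0.2314] [-3.141e+00  3.000e-03  5.030e-01] [0.2 0.1 0.1] 0.0428 [ 0.42  0.49  1.5  -0.    1.15  1.48]
handle [0.4801 0.2594] [17.7 83.4] -1.0031 0.020695804891958366
blade [0.4483 0.3087] [ 7.7 25.4] -0.9332
spine [0.6757 0.2928] [ 12.7 145. ] -1.0813 0.08342447245635522
bush [0.655  0.2693] [45.2 58.1] -1.0149 0.07010132419983016
bush [0.6729 0.234 ] [43.3 35.5] 0.4648 0.06946903754615104
axle [0.6042 0.3142] [94.5 16.1] 0.5103
axle [0.6003 0.2522] [65.2 15.2] 0.4737
axle [0.6251 0.2066] [64.  14.9] 0.4814
clip [0.5562 0.2919] [13.8 20.3] -1.1002 [0.0662 0.0737 0.0759]
rackfoot(front) [0.5422 0.4362] [ 35.  159.6] -1.0314
rackplate [0.561  0.4483] [  9.6 146.3] -1.0319
dish (472.31060791015625, 417.1290283203125) 45.536834716796875 [0.47199582 0.41924494 0.00419337]
```

View pics/w11.png

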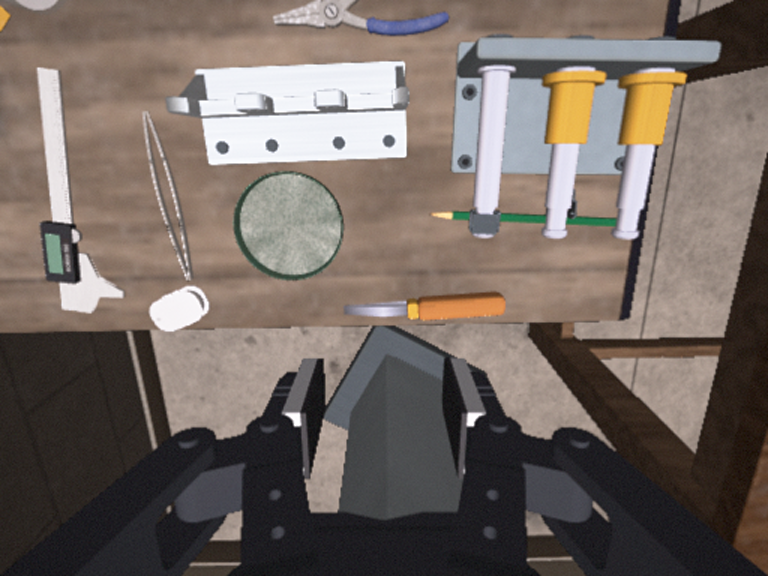

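The wedge lies flat at (430,307). Clip 3 is still perched at (485,222), and clip 1 is beside axle 2 near (573,210). Going over clip 3 with the jaws along the axle and locating both clips numerically.

```bash
python3 -m inch '{"xyz":[[0.265,0.6,0.2],[0.265,0.6,0.3],[0.265,0.6,0.4],[0.265,0.6,0.5],[0.265,0.6,0.6],[0.265,0.6,0.667],[0.265,0.6,0.667],[0.265,0.6,0.667],[0.265,0.6,0.667],[0.265,0.6,0.667],[0.265,0.6,0.667]],"dr":[[0,0,-0.5],[0,0,-0.5],[0,0,-0.5],[0,0,-0.5],[0,0,-0.5],[0,0,-0.5],[0,0,-0.5],[0,0,-0.5],[0,0,-0.5],[0,0,-0.5],[0,0,-0.5]],"jaw":[0,0,0,0,0,0,0,0,0,0,0]}'
cat >> meas.py <<'E'
YF=.503
def an(W,Y=YF): return np.cos(Y)*W[...,0]+np.sin(Y)*W[...,1],-np.sin(Y)*W[...,0]+np.cos(Y)*W[...,1]
def dark(d,lo=.0015,hi=.09):
    W,x,y,z,H,S,V=masks(d);a,n=an(W)
    m=(V<150)&(S>12)&(S<70)&(H>85)&(H<130)&(z>lo)&(z<hi)&(a>.57)&(a<.70)&(n>-.19)&(n<.03)
    k,l,s,_=cv2.connectedComponentsWithStats(m.astype(np.uint8))
    for i in range(1,k):
        if s[i,4]>12:
            q=l==i;print('dark',s[i,4],'a',np.round(np.nanpercentile(a[q],[2,50,98]),4),'n',np.round(np.nanpercentile(n[q],[2,50,98]),4),'z',np.round(np.nanpercentile(z[q],[2,50,98]),4),'V',np.median(V[q]))
E
python3 - <<'E'
from meas import *
import pickle
dark(pickle.load(open('w11.pkl','rb')))
st();d=snap('wrist');pickle.dump(d,open('w12.pkl','wb'));save(d,'w12.png',s=1.5)
dark(d)
E
```

```text
time_s: 25.95
position: [0.5567, 0.2913, 0.1527]
eef_rot: [-3.141, -0.0, 2.07]
force: [0.4, -0.5, -0.4]
gripper_width: 0.0428
dark 57 a [0.6611 0.667  0.677 ] n [-0.1311 -0.1273 -0.1122] z [0.0094 0.0127 0.05  ] V 98.0
dark 66 a [0.6622 0.6673 0.6724] n [-0.0109 -0.0052 -0.0009] z [0.0079 0.0124 0.0141] V 106.0
dark 16 a [0.6303 0.6346 0.6386] n [-0.0983 -0.0974 -0.0947] z [0.0056 0.0125 0.0147] V 74.5
dark 267 a [0.6216 0.6288 0.6346] n [-0.0217 -0.0102 -0.0027] z [0.0576 0.0736 0.0761] V 111.0
dark 14 a [0.624 0.626 0.628] n [-0.0982 -0.0973 -0.0952] z [0.0043 0.0113 0.0137] V 70.0
25.95 [0.5567 0.2913 0.1527] [-3.141 -0.     2.07 ] [ 0.4 -0.5 -0.4] 0.0428 [ 0.3   0.62  1.49 -0.    1.02 -0.2 ]
dark 83 a [0.6621 0.667  0.672 ] n [-0.0101 -0.0049 -0.0009] z [0.0075 0.0125 0.0139] V 106.0
dark 407 a [0.6211 0.6275 0.6339] n [-0.018  -0.0089 -0.0023] z [0.0621 0.0737 0.0762] V 111.0
dark 48 a [0.6235 0.631  0.6388] n [-0.0806 -0.0788 -0.0779] z [0.0034 0.0109 0.0147] V 51.5
dark 72 a [0.6605 0.6656 0.6706] n [-0.1356 -0.1301 -0.1266] z [0.0073 0.0124 0.0141] V 101.5
```

Clip 1 lies on its side on the bench between axles 1 and 2 (a≈0.631, n≈-0.088, top at z≈0.0145). Now picking up clip 3.

```bash
python3 -m inch '{"xyz":[[0.022,-0.006,0.3],[0.022,-0.006,0.55],[0.022,-0.006,0.718],[0.022,-0.006,0.718],[0.022,-0.006,0.718],[0.022,-0.006,0.718],[0.022,-0.006,0.718],[0.022,-0.006,0.718],[0.022,-0.006,0.718],[0.022,-0.006,0.718]],"dr":[[0,0,0],[0,0,0],[0,0,0],[0,0,0],[0,0,0],[0,0,0],[0,0,0],[0,0,0],[0,0,0],[0,0,0]],"jaw":[0,0,0,0.2,0.5,1,1,1,1,1]}' 30
python3 -m inch '{"xyz":[[0,0,-0.1],[0,0,-0.25],[0,0,-0.45],[0,0,-0.6],[0,0,-0.6]],"dr":[[0,0,0],[0,0,0],[0,0,0],[0,0,0],[0,0,0]],"jaw":[1,1,1,1,1]}'
python3 - <<'E'
from meas import *
import pickle
st();d=snap('wrist');pickle.dump(d,open('w13.pkl','wb'));save(d,'w13.png',s=1.5)
dark(d,hi=.15)
E
```

```text
time_s: 27.25
position: [0.5555, 0.2935, 0.0673]
eef_rot: [3.14, 0.0, 2.071]
force: [0.2, 0.8, 3.0]
gripper_width: 0.0128
time_s: 27.88
position: [0.556, 0.2937, 0.1409]
eef_rot: [3.138, 0.001, 2.071]
force: [-0.2, -0.9, 0.1]
gripper_width: 0.0125
27.875 [0.556  0.2937 0.1409] [3.138e+00 1.000e-03 2.071e+00] [-0.2 -0.9  0.1] 0.0125 [ 0.31  0.64  1.51  0.    0.99 -0.19]
dark 15 a [0.6686 0.6751 0.6819] n [0.0034 0.0036 0.0039] z [0.0041 0.0051 0.0064] V 144.0
dark 98 a [0.6621 0.6667 0.6717] n [-0.0105 -0.0054 -0.0007] z [0.0077 0.0125 0.0137] V 105.0
dark 32 a [0.6551 0.6734 0.688 ] n [-0.0205 -0.0199 -0.0067] z [0.006  0.0083 0.0492] V 142.5
dark 925 a [0.6238 0.6296 0.636 ] n [-0.0169 -0.007  -0.0019] z [0.1276 0.1465 0.1492] V 109.0
dark 15 a [0.6118 0.6137 0.616 ] n [-0.0044 -0.0041 -0.0038] z [0.1476 0.149  0.1498] V 31.0
dark 19 a [0.6441 0.6462 0.6485] n [-0.0045 -0.0041 -0.0037] z [0.1466 0.1482 0.1499] V 57.0
```

Clip 3 is held (opening 12.5 mm). Carrying it to the lid and checking the lid's position on the way.

```bash
python3 -m inch '{"xyz":[[0.3,-0.03,0],[0.67,-0.06,0],[0.67,-0.06,0],[0.67,-0.06,0]],"dr":[[0,0,0],[0,0,0],[0,0,0],[0,0,0]],"jaw":[1,1,1,1]}'
python3 -m inch '{"xyz":[[0.3,-0.03,0],[0.67,-0.06,0],[0.67,-0.06,0],[0.67,-0.06,0]],"dr":[[0,0,0],[0,0,0],[0,0,0],[0,0,0]],"jaw":[1,1,1,1]}'
python3 - <<'E'
from meas import *
st()
for c in('wrist','top'):
    d=snap(c)
    try: dish(d)
    except Exception as e: print(c,e)
E
```

```text
time_s: 28.42
position: [0.5097, 0.3601, 0.1379]
eef_rot: [-3.14, 0.0, 2.071]
force: [-0.2, 0.0, -0.1]
gripper_width: 0.0122
time_s: 28.92
position: [0.466, 0.4265, 0.1384]
eef_rot: [-3.141, 0.001, 2.07]
force: [-0.2, -1.1, -0.3]
gripper_width: 0.0124
28.925 [0.466  0.4265 0.1384] [-3.141e+00  1.000e-03  2.070e+00] [-0.2 -1.1 -0.3] 0.0124 [ 0.56  0.65  1.5  -0.    1.    0.07]
dish (471.8871154785156, 416.9293212890625) 45.69540786743164 [0.47284097 0.41784495 0.00425435]
dish (470.71917724609375, 415.40576171875) 45.73515319824219 [0.47009301 0.41575413 0.0048867 ]
```

```bash
python3 -m inch '{"xyz":[[0,0,0.4],[0,0,0.8],[0,0,0.96],[0,0,0.96],[0,0,0.96],[0,0,0.96],[0,0,0.96],[0,0,0.5],[0,0,0],[0,0,0]],"dr":[[0,0,0],[0,0,0],[0,0,0],[0,0,0],[0,0,0],[0,0,0],[0,0,0],[0,0,0],[0,0,0],[0,0,0]],"jaw":[1,1,1,1,0.4,0.2,0.2,0.2,0.2,0.2]}'
python3 - <<'E'
from meas import *
st();d=snap('wrist');save(d,'w14.png',s=1.5)
W,x,y,z,H,S,V=masks(d)
m=(np.hypot(x-.472,y-.417)<.042)&(V<140)&(z>.003)&(z<.03)
print(m.sum(),np.nanmean(W[m],0),np.nanpercentile(z[m],[5,50,95]))
E
```

```text
time_s: 30.28
position: [0.4686, 0.43, 0.145]
eef_rot: [3.128, -0.001, 2.071]
force: [0.5, 0.1, 0.3]
gripper_width: 0.0346
30.275 [0.4686 0.43   0.145 ] [ 3.128e+00 -1.000e-03  2.071e+00] [0.5 0.1 0.3] 0.0346 [0.57 0.64 1.49 0.   1.   0.07]
410 [0.46798521 0.42302655 0.01815133] [0.00333464 0.0230739  0.0247015 ]
```

Clip 3 is in the lid, standing at about (0.468,0.423). Moving to look straight down on clip 1.

```bash
python3 -m inch '{"xyz":[[-0.4,0.02,-0.1],[-0.905,0.039,-0.2],[-0.905,0.039,-0.2],[-0.905,0.039,-0.2]],"dr":[[0,0,0],[0,0,0],[0,0,0],[0,0,0]],"jaw":[0,0,0,0]}'
python3 -m inch '{"xyz":[[-0.5,0.02,0],[-0.905,0.039,0],[-0.905,0.039,0],[-0.905,0.039,0]],"dr":[[0,0,0],[0,0,0],[0,0,0],[0,0,0]],"jaw":[0,0,0,0]}'
python3 -m inch '{"xyz":[[-0.5,0.02,0],[-0.905,0.039,0],[-0.905,0.039,0],[-0.905,0.039,0],[-0.905,0.039,0]],"dr":[[0,0,0],[0,0,0],[0,0,0],[0,0,0],[0,0,0]],"jaw":[0,0,0,0,0]}'
python3 - <<'E'
from meas import *
import pickle
st();d=snap('wrist');pickle.dump(d,open('w15.pkl','wb'));dark(d)
uv=proj(d,[[.5981,.2218,.01]])[0];print(uv);u,v=uv.astype(int)
u0,v0=max(u-60,0),max(v-50,0)
save(d,'w15.png',(u0,v0,u0+130,v0+100),6)
E
```

```text
time_s: 30.82
position: [0.5203, 0.334, 0.1614]
eef_rot: [-3.139, -0.001, 2.07]
force: [0.1, 0.2, 0.5]
gripper_width: 0.0426
time_s: 31.32
position: [0.576, 0.2425, 0.1617]
eef_rot: [-3.139, -0.001, 2.072]
force: [-0.9, 0.7, 0.8]
gripper_width: 0.0426
time_s: 31.95
position: [0.6323, 0.1504, 0.1624]
eef_rot: [-3.141, -0.001, 2.073]
force: [1.4, -0.9, -0.3]
gripper_width: 0.0428
31.95 [0.6323 0.1504 0.1624] [-3.141e+00 -1.000e-03  2.073e+00] [ 1.4 -0.9 -0.3] 0.0428 [ 0.06  0.64  1.43  0.    1.08 -0.44]
dark 46 a [0.6226 0.6343 0.6442] n [-0.0825 -0.0807 -0.079 ] z [0.0119 0.0136 0.0146] V 132.5
dark 26 a [0.6335 0.6421 0.6454] n [-0.0978 -0.0951 -0.0901] z [0.0125 0.0136 0.0149] V 138.0
[258.78011389  99.80541817]
```

View pics/w15.png

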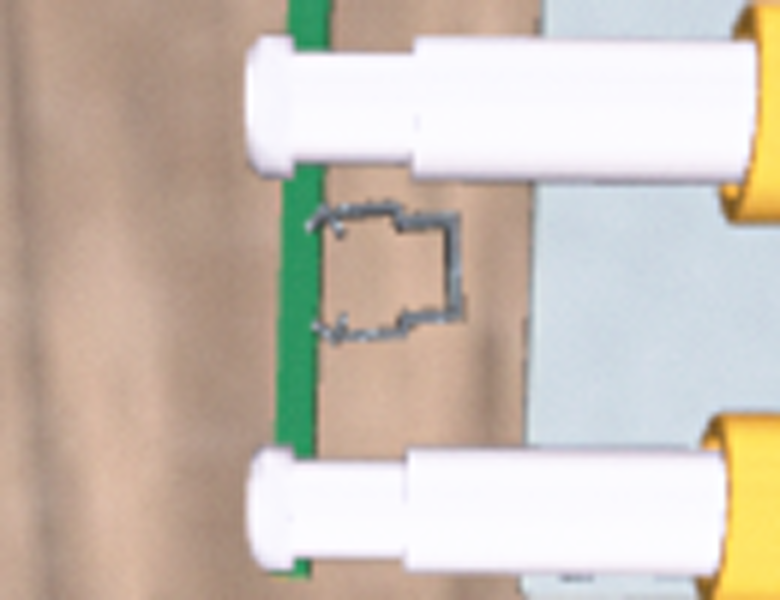

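Clip 1 lies on its side with its crown at (460,265) and its arm tips at (320,220)/(320,330), touching the pencil. So I'll grip it lengthwise with the fingertips above pencil height (7 mm; the clip is 14 mm tall). First I need the true fingertip reach and the axle gap.

```bash
python3 - <<'E'
from meas import *
import pickle
def tips(f,pos,rot):
    d=pickle.load(open(f,'rb'));W=cloud(d);R=Ro.from_euler('xyz',rot).as_matrix();T=(W-np.array(pos))@R
    m=(abs(T[...,0])<.02)&(abs(T[...,1])<.06)&(T[...,2]>-.05)&(T[...,2]<.02)
    P=T[m]
    for b in np.arange(-.05,.051,.005):
        q=P[abs(P[:,1]-b)<.0025]
        if len(q)>3:print(f,round(b,3),'x',np.round([q[:,0].min(),q[:,0].max()],3),'z',np.round([q[:,2].min(),q[:,2].max()],4))
tips('w13.pkl',[.556,.2937,.1409],[3.138,.001,2.071])
tips('w15.pkl',[.6323,.1504,.1624],[-3.141,-.001,2.073])
d=pickle.load(open('w15.pkl','rb'));W,x,y,z,H,S,V=masks(d);a,n=an(W)
for b in(.63,.645):
  q=(abs(a-b)<.002)&(z>.045)&(z<.062)&(S<25)
  for c in(-.0688,-.1215):
    k=q&(abs(n-c)<.015);print(b,c,np.nanmin(n[k]),np.nanmax(n[k]),np.nanmax(z[k]))
q=(V<150)&(z>.010)&(z<.0165)&(a>.61)&(a<.655)&(n>-.105)&(n<-.07)
print(np.nanpercentile(a[q],[1,50,99]),np.nanpercentile(n[q],[1,50,99]),q.sum())
g=(H>55)&(H<85)&(S>100)&(z<.012);print('pencil',rect(W[g]),np.nanpercentile(a[g],[2,98]),np.nanpercentile(z[g],[50,98]))
E
```

```text
w13.pkl -0.04 x [-0.008  0.012] z [-0.0498 -0.0483]
w13.pkl -0.035 x [0.011 0.014] z [-0.0499 -0.0449]
w13.pkl -0.03 x [0.011 0.014] z [-0.05   -0.0439]
w13.pkl -0.025 x [0.006 0.012] z [-0.05   -0.0412]
w13.pkl -0.02 x [0.006 0.013] z [-0.05   -0.0094]
w13.pkl -0.015 x [0.006 0.014] z [-0.05   -0.0052]
w13.pkl -0.01 x [-0.009  0.014] z [-0.05   -0.0035]
w13.pkl -0.005 x [-0.012  0.013] z [-0.05    0.0169]
w13.pkl -0.0 x [-0.008  0.009] z [-0.0092  0.0174]
w13.pkl 0.005 x [-0.011  0.011] z [-0.0378  0.0173]
w13.pkl 0.01 x [-0.011  0.013] z [-0.05    0.0044]
w13.pkl 0.015 x [0.006 0.014] z [-0.05   -0.0037]
w13.pkl 0.02 x [0.006 0.013] z [-0.05   -0.0058]
w13.pkl 0.025 x [0.006 0.012] z [-0.05   -0.0397]
w13.pkl 0.03 x [0.006 0.014] z [-0.05   -0.0425]
w13.pkl 0.035 x [0.011 0.014] z [-0.0499 -0.044 ]
w13.pkl 0.04 x [-0.008  0.012] z [-0.0498 -0.0463]
w15.pkl -0.05 x [0.011 0.013] z [-0.0499 -0.0464]
w15.pkl -0.045 x [0.006 0.013] z [-0.0498 -0.0447]
w15.pkl -0.04 x [0.006 0.012] z [-0.0499 -0.0431]
w15.pkl -0.035 x [0.006 0.012] z [-0.05   -0.0106]
w15.pkl -0.03 x [0.006 0.014] z [-0
[... 255 characters left out ...]
5   -0.0056]
w15.pkl 0.035 x [0.005 0.013] z [-0.05   -0.0084]
w15.pkl 0.04 x [0.005 0.008] z [-0.05   -0.0419]
w15.pkl 0.045 x [0.006 0.012] z [-0.05   -0.0448]
w15.pkl 0.05 x [0.011 0.013] z [-0.05   -0.0465]
0.63 -0.0688 -0.07505334488028725 -0.0624637829917582 0.05785308108809287
0.63 -0.1215 -0.12768012101355689 -0.11508607165578713 0.05752821135859675
0.645 -0.0688 -0.07727632134461443 -0.06032150710422504 0.05958537966600984
0.645 -0.1215 -0.1301860182872831 -0.11287741644514857 0.05990183589407205
[0.62262367 0.63631607 0.64538644] [-0.09873131 -0.08378707 -0.0789955 ] 114
pencil (array([0.5793, 0.2347]), array([  6.2, 126.6]), -1.1089) [0.61730871 0.62553573] [0.00612743 0.00791264]
```

Fingertips reach about 4 mm beyond the TCP when nearly shut, and the fingers are 28 mm wide against a 34.7 mm axle gap, so it fits. Positioning over clip 1, centred in the gap.

```bash
python3 -m inch '{"xyz":[[0.3,0.03,0],[0.655,0.062,0],[0.655,0.062,0],[0.655,0.062,0],[0.655,0.062,0]],"dr":[[0,0,0],[0,0,0],[0,0,0],[0,0,0],[0,0,0]],"jaw":[0,0,0,0,0]}'
python3 -m inch '{"xyz":[[0,0,0.3],[0,0,0.55],[0,0,0.55],[0,0,0.55]],"dr":[[0,0,0],[0,0,0],[0,0,0],[0,0,0]],"jaw":[0,0,0,0]}'
python3 - <<'E'
from meas import *
st();p=np.array(r.sense()['position']);print(an(p))
E
```

```text
time_s: 32.62
position: [0.603, 0.2203, 0.1628]
eef_rot: [3.141, 0.0, 2.07]
force: [-0.6, 0.2, 0.2]
gripper_width: 0.043
time_s: 33.12
position: [0.6036, 0.2204, 0.0975]
eef_rot: [3.14, 0.001, 2.07]
force: [-0.1, 0.4, 0.1]
gripper_width: 0.0426
33.125 [0.6036 0.2204 0.0975] [3.14e+00 1.00e-03 2.07e+00] [-0.1  0.4  0.1] 0.0426 [ 0.18  0.71  1.49 -0.    0.93 -0.32]
(np.float64(0.635126232969267), np.float64(-0.09785051017061516))
```

```bash
python3 -m inch '{"xyz":[[0.028,-0.009,0],[0.028,-0.009,0.1],[0.028,-0.009,0.3],[0.028,-0.009,0.5],[0.028,-0.009,0.65],[0.028,-0.009,0.7],[0.028,-0.009,0.7]],"dr":[[0,0,0],[0,0,0],[0,0,0],[0,0,0],[0,0,0],[0,0,0],[0,0,0]],"jaw":[0,0,0,0,0,0,0]}' 25
python3 -m inch '{"xyz":[[0,0,0],[0,0,0],[0,0,0],[0,0,0],[0,0,0],[0,0,0]],"dr":[[0,0,0],[0,0,0],[0,0,0],[0,0,0],[0,0,0],[0,0,0]],"jaw":[0.2,0.4,0.6,0.6,0.6,0.6]}'
python3 - <<'E'
from meas import *
import pickle
st();p=np.array(r.sense()['position']);print(an(p));d=snap('wrist');pickle.dump(d,open('w16.pkl','wb'));dark(d,hi=.03)
E
```

```text
time_s: 34.0
position: [0.6, 0.2233, 0.0125]
eef_rot: [-3.141, -0.0, 2.071]
force: [0.3, 0.1, 0.3]
gripper_width: 0.0429
time_s: 34.75
position: [0.6007, 0.2232, 0.0133]
eef_rot: [3.14, 0.001, 2.071]
force: [0.8, -1.7, 4.5]
gripper_width: 0.0172
34.75 [0.6007 0.2232 0.0133] [3.140e+00 1.000e-03 2.071e+00] [ 0.8 -1.7  4.5] 0.0172 [ 0.18  0.84  1.53 -0.    0.78 -0.32]
(np.float64(0.6339452536920395), np.float64(-0.09400151740351931))
dark 19 a [0.6579 0.6585 0.659 ] n [-0.0031 -0.0002  0.0024] z [0.0042 0.0058 0.0067] V 129.0
dark 142 a [0.6622 0.6665 0.6715] n [-0.0039 -0.0026 -0.0004] z [0.0072 0.0126 0.0138] V 95.0
dark 16 a [0.6671 0.6708 0.6744] n [-0.0291 -0.0289 -0.0288] z [0.0061 0.0074 0.0085] V 144.5
dark 39 a [0.6577 0.658  0.6583] n [-0.0536 -0.046  -0.0387] z [0.0043 0.0058 0.0074] V 130.0
dark 20 a [0.6575 0.6579 0.6581] n [-0.0627 -0.0599 -0.0554] z [0.004  0.006  0.0073] V 133.0
dark 18 a [0.6574 0.6577 0.6581] n [-0.0748 -0.0715 -0.0671] z [0.0048 0.0059 0.0067] V 132.0
dark 29 a [0.6282 0.6316 0.6346] n [-0.0795 -0.0785 -0.0779] z [0.003  0.0051 0.0085] V 42.0
dark 21 a [0.6774 0.6826 0.6878] n [-0.0771 -0.0768 -0.0765] z [0.007  0.0079 0.0086] V 125.0
dark 24 a [0.6265 0.6296 0.6326] n [-0.0988 -0.0981 -0.0952] z [0.0131 0.0142 0.0189] V 98.0
```

```bash
python3 -m inch '{"xyz":[[0,0,0],[0,0,0],[0,0,0],[0,0,0]],"dr":[[0,0,0],[0,0,0],[0,0,0],[0,0,0]],"jaw":[0.8,1,1,1]}' 25
python3 - <<'E'
from meas import *
st()
E
python3 -m inch '{"xyz":[[0,0,-0.05],[0,0,-0.15],[0,0,-0.3],[0,0,-0.5],[0,0,-0.7],[0,0,-0.85],[0,0,-0.85]],"dr":[[0,0,0],[0,0,0],[0,0,0],[0,0,0],[0,0,0],[0,0,0],[0,0,0]],"jaw":[1,1,1,1,1,1,1]}'
python3 - <<'E'
from meas import *
import pickle
st();p=np.array(r.sense()['position']);d=snap('wrist');pickle.dump(d,open('w17.pkl','wb'));save(d,'w17.png',s=1.5);dark(d,hi=.15)
E
```

```text
time_s: 35.3
position: [0.6007, 0.2238, 0.0137]
eef_rot: [3.14, 0.0, 2.07]
force: [-0.2, -0.4, 7.1]
gripper_width: 0.0001
35.3 [0.6007 0.2238 0.0137] [3.14 0.   2.07] [-0.2 -0.4  7.1] 0.0001 [ 0.18  0.84  1.53  0.    0.78 -0.32]
time_s: 36.17
position: [0.6012, 0.2236, 0.1169]
eef_rot: [3.138, 0.001, 2.071]
force: [-0.3, -0.7, -0.3]
gripper_width: 0.0001
36.175 [0.6012 0.2236 0.1169] [3.138e+00 1.000e-03 2.071e+00] [-0.3 -0.7 -0.3] 0.0001 [ 0.18  0.69  1.49  0.    0.96 -0.32]
dark 64 a [0.6623 0.6666 0.672 ] n [-0.0055 -0.0032 -0.001 ] z [0.0086 0.0125 0.0142] V 114.5
dark 449 a [0.6138 0.6269 0.6359] n [-0.0837 -0.0795 -0.0769] z [0.1066 0.1173 0.1346] V 63.0
dark 41 a [0.6614 0.6655 0.67  ] n [-0.1292 -0.1279 -0.1235] z [0.0087 0.0122 0.0215] V 105.0
dark 412 a [0.6132 0.6236 0.6279] n [-0.0978 -0.0875 -0.0866] z [0.1037 0.1291 0.1476] V 50.5
dark 270 a [0.6429 0.6457 0.6488] n [-0.088  -0.0872 -0.0866] z [0.1235 0.1369 0.148 ] V 36.0
```

The clip slipped out as the fingers closed fully. Moving aside to look again from above.

```bash
python3 -m inch '{"xyz":[[-0.3,0,-0.38],[-0.65,0,-0.38],[-0.65,0,-0.38],[-0.65,0,-0.38],[-0.65,0,-0.38]],"dr":[[0,0,0],[0,0,0],[0,0,0],[0,0,0],[0,0,0]],"jaw":[0,0,0,0,0]}'
python3 - <<'E'
from meas import *
import pickle
st();d=snap('wrist');pickle.dump(d,open('w18.pkl','wb'));dark(d)
uv=proj(d,[[.5981,.2218,.01]])[0];u,v=uv.astype(int)
u0,v0=max(u-60,0),max(v-50,0)
save(d,'w18.png',(u0,v0,u0+130,v0+100),6)
W,x,y,z,H,S,V=masks(d);a,n=an(W)
q=(V<150)&(S<80)&(z>.002)&(z<.03)&(a>.60)&(a<.66)&(n>-.112)&(n<-.074)
for z0 in(.002,.006,.010,.014,.018,.022):
    k=q&(z>=z0)&(z<z0+.004);print(z0,k.sum(),np.round(np.nanpercentile(a[k],[1,50,99]),4) if k.sum() else '',np.round(np.nanpercentile(n[k],[1,50,99]),4) if k.sum() else '')
g=(H>55)&(H<85)&(S>100)&(z<.012);print('pencil',rect(W[g]),np.nanpercentile(a[g],[2,98]))
E
```

```text
time_s: 36.85
position: [0.636, 0.1558, 0.1592]
eef_rot: [-3.139, -0.001, 2.072]
force: [0.7, 0.4, -0.7]
gripper_width: 0.0427
36.85 [0.636  0.1558 0.1592] [-3.139e+00 -1.000e-03  2.072e+00] [ 0.7  0.4 -0.7] 0.0427 [ 0.07  0.65  1.42  0.    1.08 -0.43]
dark 190 a [0.6427 0.6495 0.6563] n [-0.1498 -0.1426 -0.1363] z [0.0191 0.0212 0.0232] V 136.0
0.002 18 [0.6006 0.6074 0.609 ] [-0.1042 -0.0879 -0.0784]
0.006 0  
0.01 0  
0.014 0  
0.018 0  
0.022 0  
pencil (array([0.5663, 0.2294]), array([  6.8, 130. ]), -1.1582) [0.59966262 0.61378079]
```

View pics/w18.png

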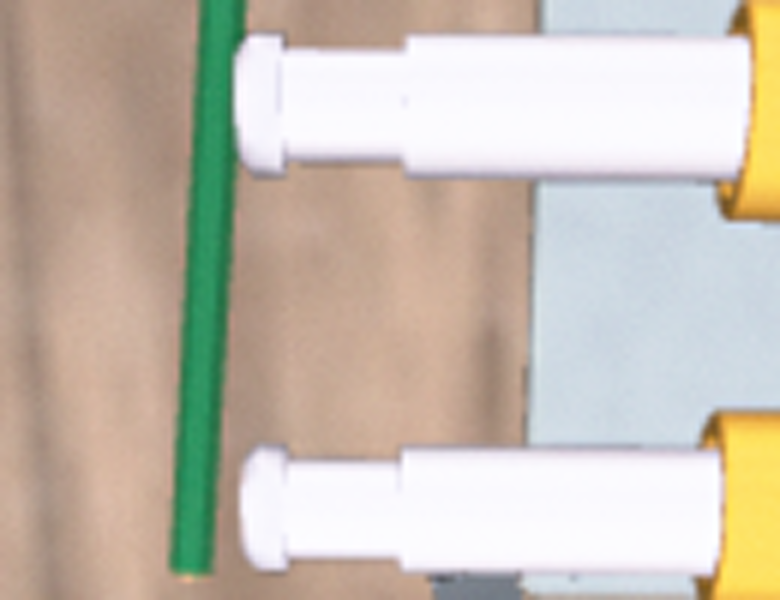

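The clip hopped to the outer side of axle 1, and the pencil was pushed back about 10 mm. Clip 1 now stands crown-up near (0.65, n=-0.143). Measuring it from a better side before touching anything.

```bash
python3 -m inch '{"xyz":[[-0.3,0,0],[-0.5,0,0],[-0.5,0,0],[-0.5,0,0],[-0.5,0,0]],"dr":[[0,0,0],[0,0,0],[0,0,0],[0,0,0],[0,0,0]],"jaw":[0.4,0.4,0.4,0.4,0.4]}'
python3 - <<'E'
from meas import *
import pickle
st();d=snap('wrist');pickle.dump(d,open('w19.pkl','wb'));dark(d)
W,x,y,z,H,S,V=masks(d);a,n=an(W)
q=(a>.62)&(a<.68)&(n>-.2)&(n<-.115)
# height map, rows n, cols a
for nn in np.arange(-.18,-.118,.004):
    row=[]
    for aa in np.arange(.632,.672,.004):
        k=q&(abs(a-aa)<.002)&(abs(n-nn)<.002)
        row.append('%4d/%3d'%(np.nanmedian(z[k])*1000,np.median(V[k])) if k.sum() else '   .    ')
    print('%.3f'%nn,' '.join(row))
E
```

```text
time_s: 37.52
position: [0.6654, 0.1032, 0.1602]
eef_rot: [-3.141, -0.001, 2.072]
force: [0.2, 0.5, 0.1]
gripper_width: 0.0256
37.525 [0.6654 0.1032 0.1602] [-3.141e+00 -1.000e-03  2.072e+00] [0.2 0.5 0.1] 0.0256 [-0.01  0.67  1.37  0.    1.11 -0.51]
dark 354 a [0.6411 0.6484 0.6559] n [-0.1525 -0.1395 -0.1282] z [0.0052 0.0202 0.023 ] V 144.0
dark 84 a [0.6608 0.6646 0.6696] n [-0.1366 -0.1323 -0.1278] z [0.0109 0.0128 0.0144] V 139.0
-0.180    .        .        .        .        .        .        .        .        .        .        .    
-0.176    .        .        .        .        .        .        .        .        .        .        .    
-0.172    .        .        .        .        .        .        .        .        .        .        .    
-0.168   -4/ 55   -4/ 55   -4/ 54   -4/ 57   -4/ 59   -3/ 57   -4/ 55   -4/ 55   -4/ 55   -4/ 53   -4/ 54
-0.164   -3/ 57   -3/ 56   -3/ 56   -3/ 56   -3/ 58   -3/ 56   -3/ 55   -3/ 57   -2/ 58   -3/ 56   -3/ 57
-0.160   -3/ 63   -3/ 63   -3/ 60   -3/ 61   -3/ 60   -3/ 58   -3/ 59   -3/ 60   -3/ 59   -3/ 60   -3/ 60
-0.156   -1/166   -1/171
[... 335 characters left out ...]
6   21/147   21/145   22/147    0/218    0/222    0/217    0/206
-0.140    0/203    0/207    0/206   20/144   20/143   21/144   20/156    6/234    7/235    7/234    7/234
-0.136    0/210    0/214    0/190   18/147   19/147   20/147    7/156    7/238   11/146   11/143    8/239
-0.132    0/214    0/218   16/172   16/143   17/144   17/144    6/191   10/197   13/122   13/135   12/205
-0.128   51/219   53/228   54/246   55/247   54/247   55/249   55/247   54/248   55/248   54/248   55/253
-0.124   55/255   57/255   58/255   58/255   58/255   58/255   58/255   58/255   58/255   58/255   58/255
-0.120   56/255   57/255   58/255   57/255   58/255   58/255   58/255   58/255   58/255   58/255   58/255
```

```bash
python3 -m inch '{"xyz":[[0.3,0.06,0.2],[0.6,0.12,0.4],[0.687,0.134,0.52],[0.687,0.134,0.52],[0.687,0.134,0.52],[0.687,0.134,0.52]],"dr":[[0,0,0],[0,0,0],[0,0,0],[0,0,0],[0,0,0],[0,0,0]],"jaw":[0.4,0.4,0.4,0.4,0.4,0.4]}'
python3 - <<'E'
from meas import *
st();p=np.array(r.sense()['position']);print(an(p))
E
```

```text
time_s: 38.33
position: [0.642, 0.1812, 0.099]
eef_rot: [3.139, 0.001, 2.069]
force: [0.2, 0.3, 0.7]
gripper_width: 0.0257
38.325 [0.642  0.1812 0.099 ] [3.139e+00 1.000e-03 2.069e+00] [0.2 0.3 0.7] 0.0257 [ 0.11  0.74  1.42 -0.    0.98 -0.39]
(np.float64(0.6498564659438301), np.float64(-0.1507622994485782))
```

```bash
python3 -m inch '{"xyz":[[0.02,-0.007,0.1],[0.02,-0.007,0.3],[0.02,-0.007,0.5],[0.02,-0.007,0.65],[0.02,-0.007,0.7],[0.02,-0.007,0.7],[0.02,-0.007,0.7],[0.02,-0.007,0.7],[0.02,-0.007,0.7],[0.02,-0.007,0.7]],"dr":[[0,0,0],[0,0,0],[0,0,0],[0,0,0],[0,0,0],[0,0,0],[0,0,0],[0,0,0],[0,0,0],[0,0,0]],"jaw":[0.4,0.4,0.4,0.4,0.4,0.4,0.5,0.6,0.75,0.75]}' 30
python3 - <<'E'
from meas import *
st();p=np.array(r.sense()['position']);print(an(p))
E
```

```text
time_s: 39.58
position: [0.6395, 0.184, 0.0146]
eef_rot: [3.14, 0.001, 2.071]
force: [0.8, -0.3, 1.9]
gripper_width: 0.0114
39.575 [0.6395 0.184  0.0146] [3.140e+00 1.000e-03 2.071e+00] [ 0.8 -0.3  1.9] 0.0114 [ 0.11  0.86  1.46 -0.    0.83 -0.39]
(np.float64(0.6489781048008805), np.float64(-0.14702074396790937))
```

```bash
python3 -m inch '{"xyz":[[0,0,0],[0,0,0],[0,0,0],[0,0,0]],"dr":[[0,0,0],[0,0,0],[0,0,0],[0,0,0]],"jaw":[1,1,1,1]}' 40
python3 - <<'E'
from meas import *
st()
E
```

```text
time_s: 40.08
position: [0.6395, 0.1839, 0.0144]
eef_rot: [3.14, 0.001, 2.071]
force: [0.3, 0.3, 5.5]
gripper_width: 0.0104
40.075 [0.6395 0.1839 0.0144] [3.140e+00 1.000e-03 2.071e+00] [0.3 0.3 5.5] 0.0104 [ 0.11  0.86  1.46 -0.    0.83 -0.39]
```

Held (10.4 mm). Lift a little, move out sideways from under the axle, then go up.

```bash
python3 -m inch '{"xyz":[[0,0,-0.03],[0,0,-0.05],[-0.05,0,-0.06],[-0.12,0,-0.06],[-0.15,0,-0.06],[-0.15,0,-0.2],[-0.15,0,-0.5],[-0.15,0,-0.9],[-0.15,0,-0.9],[-0.15,0,-0.9]],"dr":[[0,0,0],[0,0,0],[0,0,0],[0,0,0],[0,0,0],[0,0,0],[0,0,0],[0,0,0],[0,0,0],[0,0,0]],"jaw":[1,1,1,1,1,1,1,1,1,1]}'
python3 - <<'E'
from meas import *
import pickle
st();s=r.sense();p=np.array(s['position']);print(an(p));d=snap('wrist');pickle.dump(d,open('w20.pkl','wb'));dark(d,hi=.2)
E
```

```text
time_s: 41.32
position: [0.6471, 0.1683, 0.1226]
eef_rot: [3.141, 0.0, 2.071]
force: [-0.4, 0.7, -1.2]
gripper_width: 0.0098
41.325 [0.6471 0.1683 0.1226] [3.141 0.    2.071] [-0.4  0.7 -1.2] 0.0098 [ 0.09  0.71  1.41  0.    1.03 -0.41]
(np.float64(0.6480996804835233), np.float64(-0.16450855064898148))
dark 32 a [0.6813 0.6902 0.6995] n [-0.0256 -0.0253 -0.025 ] z [0.0486 0.0501 0.0511] V 146.0
dark 1050 a [0.6423 0.649  0.6548] n [-0.1644 -0.1518 -0.1429] z [0.1182 0.1274 0.1317] V 128.0
dark 16275 a [0.6018 0.6423 0.6948] n [-0.1744 -0.1543 -0.1475] z [0.1463 0.1858 0.1996] V 41.0
dark 22 a [0.6036 0.605  0.6059] n [-0.1659 -0.1643 -0.1629] z [0.1984 0.1992 0.1999] V 82.0
dark 18 a [0.6927 0.6936 0.6947] n [-0.1659 -0.1647 -0.1637] z [0.1985 0.1993 0.1999] V 82.0
```

```bash
python3 -m inch '{"xyz":[[0.3,-0.05,-0.25],[0.77,-0.1,-0.25],[0.77,-0.1,-0.25],[0.77,-0.1,-0.25]],"dr":[[0,0,0],[0,0,0],[0,0,0],[0,0,0]],"jaw":[1,1,1,1]}'
python3 -m inch '{"xyz":[[0.4,-0.05,0],[0.77,-0.1,0],[0.77,-0.1,0],[0.77,-0.1,0]],"dr":[[0,0,0],[0,0,0],[0,0,0],[0,0,0]],"jaw":[1,1,1,1]}'
python3 -m inch '{"xyz":[[0.4,-0.05,0],[0.77,-0.1,0],[0.77,-0.1,0],[0.77,-0.1,0],[0.77,-0.1,0]],"dr":[[0,0,0],[0,0,0],[0,0,0],[0,0,0],[0,0,0]],"jaw":[1,1,1,1,1]}'
python3 - <<'E'
from meas import *
st();p=np.array(r.sense()['position']);print(an(p))
for c in('wrist','top'):
    d=snap(c)
    try: dish(d)
    except Exception as e: print(c,e)
E
```

```text
time_s: 41.88
position: [0.5919, 0.2435, 0.1506]
eef_rot: [-3.139, -0.0, 2.072]
force: [-0.2, 0.5, -0.1]
gripper_width: 0.0096
time_s: 42.38
position: [0.5388, 0.3179, 0.1514]
eef_rot: [-3.141, 0.001, 2.07]
force: [0.5, -0.0, -0.9]
gripper_width: 0.0099
time_s: 43.0
position: [0.4845, 0.3928, 0.1518]
eef_rot: [3.141, 0.0, 2.068]
force: [0.2, 0.1, -0.4]
gripper_width: 0.01
43.0 [0.4845 0.3928 0.1518] [3.141 0.    2.068] [ 0.2  0.1 -0.4] 0.01 [ 0.5   0.62  1.51 -0.    1.01  0.01]
(np.float64(0.6138281004376669), np.float64(0.11059821924556176))
dish (472.23162841796875, 417.17572021484375) 45.457176208496094 [0.47348595 0.41666756 0.00439275]
dish (470.6240234375, 414.60906982421875) 44.87699508666992 [0.47541561 0.40441285 0.00488593]
```

```bash
python3 -m inch '{"xyz":[[0,0,0.4],[0,0,0.7],[0,0,0.7]],"dr":[[0,0,0],[0,0,0],[0,0,0]],"jaw":[1,1,1]}'
python3 -m inch '{"xyz":[[0,0,0.2],[0,0,0.38],[0,0,0.38],[0,0,0.38],[0,0,0.38],[0,0,0.38],[0,0,0.3],[0,0,0],[0,0,-0.6],[0,0,-0.6]],"dr":[[0,0,0],[0,0,0],[0,0,0],[0,0,0],[0,0,0],[0,0,0],[0,0,0],[0,0,0],[0,0,0],[0,0,0]],"jaw":[1,1,1,0.7,0.4,0.4,0.4,0.4,0.4,0.4]}'
python3 - <<'E'
from meas import *
st();d=snap('wrist')
W,x,y,z,H,S,V=masks(d)
m=(np.hypot(x-.472,y-.417)<.042)&(V<150)&(S<80)&(z>.006)&(z<.05)
k,l,s,_=cv2.connectedComponentsWithStats(m.astype(np.uint8))
for i in range(1,k):
    if s[i,4]>20: q=W[l==i];print(s[i,4],np.nanmean(q,0),rect(q),np.nanpercentile(q[:,2],[5,95]))
dish(d)
E
```

```text
time_s: 43.48
position: [0.4813, 0.3923, 0.0651]
eef_rot: [-3.135, 0.0, 2.07]
force: [-0.1, 1.4, 0.2]
gripper_width: 0.0099
time_s: 44.72
position: [0.4859, 0.396, 0.1455]
eef_rot: [3.131, -0.0, 2.071]
force: [-0.0, 0.1, -0.1]
gripper_width: 0.0254
44.725 [0.4859 0.396  0.1455] [ 3.131 -0.     2.071] [-0.   0.1 -0.1] 0.0254 [0.51 0.63 1.51 0.   0.99 0.01]
745 [0.47374307 0.4133878  0.02184565] (array([0.4742, 0.4123]), array([15.5, 45.4]), -1.0196) [0.01448566 0.02498322]
dish (472.2638244628906, 417.19891357421875) 45.54033660888672 [0.47292131 0.41763914 0.00454549]
```

Both clips are in the lid. Now for bush 2: hover with yaw 0.503 and measure.

```bash
python3 -m inch '{"xyz":[[-0.4,0.15,-0.2],[-0.75,0.33,-0.2],[-0.75,0.33,-0.2],[-0.75,0.33,-0.2]],"dr":[[0,0,0],[0,0,0],[0,0,0],[0,0,0]],"jaw":[0.2,0.2,0.2,0.2]}'
python3 -m inch '{"xyz":[[-0.4,0.15,0],[-0.76,0.33,0],[-0.76,0.33,0],[-0.76,0.33,0],[-0.76,0.33,0],[-0.76,0.33,0],[-0.76,0.33,0],[-0.76,0.33,0],[-0.76,0.33,0],[-0.76,0.33,0],[-0.76,0.33,0]],"dr":[[0,0,0.499],[0,0,0.499],[0,0,0.499],[0,0,0.499],[0,0,0.499],[0,0,0.499],[0,0,0.499],[0,0,0.499],[0,0,0.499],[0,0,0.499],[0,0,0.499]],"jaw":[0.2,0.2,0.2,0.2,0.2,0.2,0.2,0.2,0.2,0.2,0.2]}'
cat >> meas.py <<'E'
def bush(d,zlo=.04,zhi=.08):
    W,x,y,z,H,S,V=masks(d);a,n=an(W)
    m=(H>17)&(H<30)&(S>120)&(V>100)&(z>zlo)&(z<zhi)&(a>.55)&(a<.76)&(n>-.16)&(n<.05)
    for c in(-.0155,-.0685,-.1215):
        k=m&(abs(n-c)<.024)
        if k.sum()<30: continue
        b=k&(a<.715);f=k&(a>.7205)
        print('bush',c,k.sum(),'a',np.round(np.nanpercentile(a[k],[1,99]),4),'barrel n',np.round(np.nanpercentile(n[b],[1,99]),4) if b.sum() else '','top',np.round(np.nanpercentile(z[b],99),4) if b.sum() else '')
E
python3 - <<'E'
from meas import *
st();p=np.array(r.sense()['position']);print(an(p));bush(snap('wrist'));bush(snap('top'))
E
```

```text
time_s: 45.28
position: [0.5595, 0.3337, 0.1624]
eef_rot: [-3.138, -0.001, 2.07]
force: [-0.7, 0.1, -0.5]
gripper_width: 0.0342
time_s: 46.65
position: [0.6383, 0.2738, 0.1634]
eef_rot: [-3.141, 0.001, 0.505]
force: [0.6, 0.2, -0.2]
gripper_width: 0.0346
46.65 [0.6383 0.2738 0.1634] [-3.141e+00  1.000e-03  5.050e-01] [ 0.6  0.2 -0.2] 0.0346 [0.24 0.69 1.3  0.   1.15 1.31]
(np.float64(0.6912720408397913), np.float64(-0.0678073589130826))
bush -0.0685 1371 a [0.6817 0.7241] barrel n [-0.0819 -0.0568] top 0.0631
bush -0.1215 1410 a [0.6812 0.7234] barrel n [-0.134  -0.1088] top 0.063
bush -0.1215 30 a [0.6795 0.718 ] barrel n [-0.1363 -0.1118] top 0.0647
```

```bash
python3 -m inch '{"xyz":[[0.03,0.01,0.3],[0.03,0.01,0.5],[0.03,0.01,0.5],[0.03,0.01,0.5]],"dr":[[0,0,0],[0,0,0],[0,0,0],[0,0,0]],"jaw":[0.2,0.2,0.2,0.2]}'
python3 - <<'E'
from meas import *
st();p=np.array(r.sense()['position']);print(an(p))
E
```

```text
time_s: 47.25
position: [0.6438, 0.274, 0.1048]
eef_rot: [3.141, -0.002, 0.503]
force: [-1.0, -0.3, 1.1]
gripper_width: 0.0341
47.25 [0.6438 0.274  0.1048] [ 3.141e+00 -2.000e-03  5.030e-01] [-1.  -0.3  1.1] 0.0341 [0.24 0.77 1.33 0.   1.04 1.31]
(np.float64(0.6961309118359271), np.float64(-0.07025829277981294))
```

```bash
python3 -m inch '{"xyz":[[0,-0.009,0.1],[0,-0.009,0.3],[0,-0.009,0.5],[0,-0.009,0.61],[0,-0.009,0.61],[0,-0.009,0.61],[0,-0.009,0.61],[0,-0.009,0.61],[0,-0.009,0.61]],"dr":[[0,0,0],[0,0,0],[0,0,0],[0,0,0],[0,0,0],[0,0,0],[0,0,0],[0,0,0],[0,0,0]],"jaw":[0.2,0.2,0.2,0.2,0.2,0.4,1,1,1]}' 45
python3 - <<'E'
from meas import *
st();p=np.array(r.sense()['position']);print(an(p))
E
```

```text
time_s: 48.38
position: [0.6427, 0.2748, 0.031]
eef_rot: [3.141, -0.0, 0.503]
force: [-0.3, -0.5, -0.7]
gripper_width: 0.0268
48.375 [0.6427 0.2748 0.031 ] [ 3.141 -0.     0.503] [-0.3 -0.5 -0.7] 0.0268 [ 0.24  0.86  1.36 -0.    0.92  1.31]
(np.float64(0.6955460592945317), np.float64(-0.06903104243251068))
```

```bash
python3 -m inch '{"xyz":[[0,0,-0.013],[-0.1,0,-0.013],[-0.25,0,-0.013],[-0.4,0,-0.013],[-0.55,0,-0.013],[-0.55,0,-0.013]],"dr":[[0,0,0],[0,0,0],[0,0,0],[0,0,0],[0,0,0],[0,0,0]],"jaw":[1,1,1,1,1,1]}'
python3 -m inch '{"xyz":[[-0.15,0,0],[-0.3,0,0],[-0.45,0,0],[-0.55,0,0],[-0.55,0,0]],"dr":[[0,0,0],[0,0,0],[0,0,0],[0,0,0],[0,0,0]],"jaw":[1,1,1,1,1]}'
python3 - <<'E'
from meas import *
st();p=np.array(r.sense()['position']);print(an(p));d=snap('wrist');bush(d,.03)
E
```

```text
time_s: 49.12
position: [0.5825, 0.2422, 0.0321]
eef_rot: [-3.141, 0.003, 0.503]
force: [1.4, -0.5, -0.4]
gripper_width: 0.0271
time_s: 49.75
position: [0.5267, 0.211, 0.0323]
eef_rot: [-3.141, 0.0, 0.503]
force: [-0.5, -0.3, -0.4]
gripper_width: 0.0268
49.75 [0.5267 0.211  0.0323] [-3.141  0.     0.503] [-0.5 -0.3 -0.4] 0.0268 [0.18 0.75 1.72 0.   0.68 1.25]
(np.float64(0.563132764560559), np.float64(-0.06903243700737871))
bush -0.0685 6516 a [0.5507 0.5921] barrel n [-0.0869 -0.052 ] top 0.0696
bush -0.1215 44 a [0.6796 0.6818] barrel n [-0.1162 -0.1115] top 0.0456
```

The bush is off the axle, but the fingers (±14 mm) would come within about 1 mm of the rack plate with this grip. I'll slide it back on the axle, regrip 5 mm nearer the barrel end, and draw it off again.

```bash
python3 -m inch '{"xyz":[[0.15,0,0],[0.3,0,0],[0.5,0,0],[0.7,0,0],[0.8,0,0],[0.8,0,0],[0.8,0,0.013],[0.8,0,0.013],[0.8,0,0.013],[0.8,0,0.013]],"dr":[[0,0,0],[0,0,0],[0,0,0],[0,0,0],[0,0,0],[0,0,0],[0,0,0],[0,0,0],[0,0,0],[0,0,0]],"jaw":[1,1,1,1,1,1,1,0.3,0.25,0.25]}'
python3 -m inch '{"xyz":[[-0.04,0,0],[-0.04,0,0],[-0.04,0,0],[-0.04,0,0],[-0.04,0,0],[-0.04,0,0]],"dr":[[0,0,0],[0,0,0],[0,0,0],[0,0,0],[0,0,0],[0,0,0]],"jaw":[0.25,0.25,1,1,1,1]}' 45
python3 -m inch '{"xyz":[[0,0,-0.013],[-0.15,0,-0.013],[-0.35,0,-0.013],[-0.55,0,-0.013],[-0.75,0,-0.013],[-0.85,0,-0.013],[-0.85,0,-0.013]],"dr":[[0,0,0],[0,0,0],[0,0,0],[0,0,0],[0,0,0],[0,0,0],[0,0,0]],"jaw":[1,1,1,1,1,1,1]}'
python3 - <<'E'
from meas import *
st();p=np.array(r.sense()['position']);print(an(p));d=snap('wrist');bush(d,.03)
E
```

```text
time_s: 51.05
position: [0.6108, 0.2572, 0.0307]
eef_rot: [-3.142, 0.0, 0.503]
force: [-0.5, -0.6, -0.8]
gripper_width: 0.0323
time_s: 51.8
position: [0.6068, 0.255, 0.0308]
eef_rot: [3.142, 0.0, 0.503]
force: [-0.9, -0.7, 2.1]
gripper_width: 0.0264
time_s: 52.68
position: [0.5172, 0.2058, 0.0322]
eef_rot: [-3.141, 0.0, 0.503]
force: [0.6, 0.1, 0.2]
gripper_width: 0.0268
52.675 [0.5172 0.2058 0.0322] [-3.141  0.     0.503] [0.6 0.1 0.2] 0.0268 [0.18 0.74 1.74 0.   0.66 1.25]
(np.float64(0.5523478064793833), np.float64(-0.06903161637352662))
bush -0.0685 5994 a [0.5505 0.5859] barrel n [-0.0868 -0.0519] top 0.0698
```

Regripped (flange front 30 mm ahead of the TCP). Carrying it to the rack; measuring plate and slot edges there before inserting.

```bash
python3 -m inch '{"xyz":[[0,0,-0.4],[0,0,-0.8],[0.36,-0.67,-0.85],[0.36,-0.67,-0.85],[0.36,-0.67,-0.85],[0.36,-0.67,-0.85]],"dr":[[0,0,0],[0,0,0],[0,0,0],[0,0,0],[0,0,0],[0,0,0]],"jaw":[1,1,1,1,1,1]}'
python3 -m inch '{"xyz":[[0.2,-0.4,0],[0.36,-0.67,0],[0.36,-0.67,0],[0.36,-0.67,0]],"dr":[[0,0,0],[0,0,0],[0,0,0],[0,0,0]],"jaw":[1,1,1,1]}'
python3 -m inch '{"xyz":[[0.2,-0.4,0],[0.36,-0.67,0],[0.36,-0.67,0],[0.36,-0.67,0],[0.36,-0.67,0]],"dr":[[0,0,-0.0115],[0,0,-0.0115],[0,0,-0.0115],[0,0,-0.0115],[0,0,-0.0115]],"jaw":[1,1,1,1,1]}'
cat >> meas.py <<'E'
C=np.array([.5615,.4478]);YR=.539
def rk(W):
    dx=W[...,0]-C[0];dy=W[...,1]-C[1]
    return 35+1000*(np.cos(YR)*dx+np.sin(YR)*dy),1000*(-np.sin(YR)*dx+np.cos(YR)*dy)
def slots(d):
    W,x,y,z,H,S,V=masks(d);X,Y=rk(W)
    m=(z>.0625)&(z<.0695)&(X>22)&(X<48)&(abs(Y)<90)&(S<25)
    print('plate X',np.round(np.nanpercentile(X[m],[2,50,98]),1),'z',np.nanmedian(z[m]),m.sum())
    h,_=np.histogram(Y[m],np.arange(-90,91,2));print([(int(-90+2*i),int(c)) for i,c in enumerate(h) if c])
E
python3 - <<'E'
from meas import *
import pickle
st();p=np.array(r.sense()['position']);print(rk(p));d=snap('wrist');pickle.dump(d,open('w21.pkl','wb'));slots(d)
slots(pickle.load(open('w11.pkl','rb')));dish(snap('top'))
E
```

```text
time_s: 53.48
position: [0.5168, 0.2971, 0.134]
eef_rot: [3.141, 0.0, 0.504]
force: [-0.3, -0.3, -0.5]
gripper_width: 0.0266
time_s: 53.98
position: [0.5155, 0.387, 0.1337]
eef_rot: [3.141, 0.002, 0.502]
force: [0.3, -0.9, -0.9]
gripper_width: 0.0267
time_s: 54.6
position: [0.5149, 0.4778, 0.1341]
eef_rot: [3.141, 0.001, 0.537]
force: [-0.9, 0.2, -1.4]
gripper_width: 0.0264
54.6 [0.5149 0.4778 0.1341] [3.141e+00 1.000e-03 5.370e-01] [-0.9  0.2 -1.4] 0.0264 [ 0.59  0.74  1.3  -0.    1.1   1.62]
(np.float64(10.40463874625219), np.float64(49.60751512241838))
plate X [30.2 35.1 39.6] z 0.06533542460368073 787
[(-80, 8), (-78, 38), (-76, 34), (-74, 49), (-72, 7), (-34, 24), (-32, 29), (-30, 38), (-28, 34), (-26, 33), (-24, 36), (-22, 38), (-20, 30), (18, 12), (20, 36), (22, 30), (24, 38), (26, 37), (28, 31), (30, 38), (32, 37), (34, 1), (70, 3), (72, 38), (74, 38), (76, 37), (78, 13)]
plate X [30.1 34.7 39.5] z 0.06535272060975704 497
[(-80, 19), (-78, 22), (-76, 22), (-74, 22), (-36, 4), (-34, 24), (-32, 22), (-30, 21), (-28, 23), (-26, 22), (-24, 20), (-22, 22), (-20, 10), (18, 16), (20, 24), (22, 23), (24, 22), (26, 22), (28, 22), (30, 24), (32, 14), (34, 1), (70, 2), (72, 28), (74, 21), (76, 21), (78, 4)]
dish (470.9494934082031, 406.8369445800781) 46.86114501953125 [0.46919991 0.4086195  0.00589077]
```

```bash
cat >> meas.py <<'E'
def inhand(d,s):
    W,x,y,z,H,S,V=masks(d);R=Ro.from_euler('xyz',s['eef_rot']).as_matrix();T=(W-s['position'])@R
    m=(H>17)&(H<30)&(S>100)&(V>80)&(abs(T[...,1])<.025)&(T[...,0]>-.03)&(T[...,0]<.06)&(T[...,2]>-.05)&(T[...,2]<.01)
    P=T[m];top=P[(abs(P[:,1])<.006)]
    for a in np.arange(.0,.044,.002):
        q=top[abs(top[:,0]-a)<.001]
        if len(q): print(round(a,3),len(q),np.round([q[:,2].min(),q[:,2].max()],4))
    f=P[P[:,0]>.032];print('flange y',f[:,1].min(),f[:,1].max())
E
python3 - <<'E'
from meas import *
import pickle
inhand(pickle.load(open('w21.pkl','rb')),r.sense())
E
```

```text
0.0 100 [-0.0321 -0.0285]
0.002 98 [-0.0323 -0.0287]
0.004 106 [-0.0319 -0.0291]
0.006 111 [-0.032  -0.0288]
0.008 106 [-0.0322 -0.0285]
0.01 105 [-0.0317 -0.0283]
0.012 105 [-0.0319 -0.0292]
0.014 105 [-0.0317 -0.0284]
0.016 111 [-0.0321 -0.029 ]
0.018 117 [-0.032 -0.029]
0.02 116 [-0.0324 -0.0285]
0.022 114 [-0.0321 -0.0288]
0.024 88 [-0.032  -0.0052]
0.026 98 [-0.0363 -0.0054]
0.028 216 [-0.0386 -0.0056]
0.03 234 [-0.0384 -0.0051]
0.032 498 [-0.0383  0.0005]
0.034 77 [-0.0376 -0.0016]
flange y -0.01849250663344778 0.020377370266609823
```

```bash
python3 -m inch '{"xyz":[[0.028,-0.026,0],[0.028,-0.026,0.2],[0.028,-0.026,0.42],[0.028,-0.026,0.42],[0.028,-0.026,0.42],[0.028,-0.026,0.42]],"dr":[[0,0,0],[0,0,0],[0,0,0],[0,0,0],[0,0,0],[0,0,0]],"jaw":[1,1,1,1,1,1]}'
python3 - <<'E'
from meas import *
st();s=r.sense();print(rk(np.array(s['position'])));d=snap('wrist');slots(d)
W,x,y,z,H,S,V=masks(d);X,Y=rk(W);m=(H>17)&(H<30)&(S>100)&(V>80)&(z>.1)&(abs(Y-52)<8);m2=m&(z>.109)
print(np.nanpercentile(X[m],[1,99]),'flange X',np.nanpercentile(X[m2],[1,99]) if m2.sum() else '',m2.sum())
E
```

```text
time_s: 55.45
position: [0.5169, 0.4848, 0.0854]
eef_rot: [-3.141, -0.003, 0.539]
force: [0.4, -0.1, -0.7]
gripper_width: 0.0264
55.45 [0.5169 0.4848 0.0854] [-3.141e+00 -3.000e-03  5.390e-01] [ 0.4 -0.1 -0.7] 0.0264 [0.6  0.8  1.31 0.   1.02 1.63]
(np.float64(15.734079659866808), np.float64(54.64354368882042))
plate X [30.3 35.8 39.7] z 0.06532642417514503 983
[(-80, 25), (-78, 61), (-76, 61), (-74, 78), (-72, 30), (-34, 27), (-32, 53), (-30, 60), (-28, 59), (-26, 50), (-24, 51), (-22, 59), (-20, 50), (-18, 1), (18, 10), (20, 60), (22, 51), (24, 58), (26, 55), (28, 27), (30, 18), (32, 8), (72, 1), (74, 5), (76, 15), (78, 10)]
[ 5.86127351 49.09131504] flange X [ 5.86044976 49.09132485] 3231
```

```bash
python3 -m inch '{"xyz":[[-0.015,0.016,0],[-0.015,0.016,0.02],[-0.015,0.016,0.08],[-0.015,0.016,0.08],[-0.015,0.016,0.08]],"dr":[[0,0,0],[0,0,0],[0,0,0],[0,0,0],[0,0,0]],"jaw":[1,1,1,1,1]}'
python3 - <<'E'
from meas import *
st();s=r.sense();print(rk(np.array(s['position'])))
E
```

```text
time_s: 56.12
position: [0.5153, 0.4815, 0.0739]
eef_rot: [3.142, 0.0, 0.539]
force: [-0.7, 0.1, -1.1]
gripper_width: 0.0265
56.125 [0.5153 0.4815 0.0739] [3.142 0.    0.539] [-0.7  0.1 -1.1] 0.0265 [0.59 0.81 1.32 0.   1.   1.62]
(np.float64(12.669258887035184), np.float64(52.61667424425555))
```

```bash
python3 -m inch '{"xyz":[[0.009,0,0],[0.009,0,0.05],[0.009,0,0.1],[0.009,0,0.15],[0.009,0,0.15]],"dr":[[0,0,0],[0,0,0],[0,0,0],[0,0,0],[0,0,0]],"jaw":[1,1,1,1,1]}'
python3 - <<'E'
from meas import *
st();s=r.sense();print(rk(np.array(s['position'])))
E
python3 -m inch '{"xyz":[[0,0,0.05],[0,0,0.1],[0,0,0.15],[0,0,0.19],[0,0,0.19]],"dr":[[0,0,0],[0,0,0],[0,0,0],[0,0,0],[0,0,0]],"jaw":[1,1,1,1,1]}'
python3 - <<'E'
from meas import *
st();s=r.sense();print(rk(np.array(s['position'])))
E
```

```text
time_s: 56.75
position: [0.5158, 0.4817, 0.0552]
eef_rot: [3.141, 0.002, 0.539]
force: [0.3, 0.9, -1.3]
gripper_width: 0.0265
56.75 [0.5158 0.4817 0.0552] [3.141e+00 2.000e-03 5.390e-01] [ 0.3  0.9 -1.3] 0.0265 [ 0.59  0.84  1.33 -0.    0.98  1.62]
(np.float64(13.15041798523092), np.float64(52.55710490455209))
time_s: 57.38
position: [0.516, 0.4818, 0.0327]
eef_rot: [3.142, 0.001, 0.539]
force: [0.4, -0.6, -1.3]
gripper_width: 0.0268
57.375 [0.516  0.4818 0.0327] [3.142e+00 1.000e-03 5.390e-01] [ 0.4 -0.6 -1.3] 0.0268 [ 0.59  0.87  1.33 -0.    0.94  1.62]
(np.float64(13.410468381712974), np.float64(52.57854585686323))
```

```bash
python3 -m inch '{"xyz":[[0,0,0.013],[0,0,0.013],[0,0,0.013],[0,0,0.013],[0,0,0.013],[0,0,0.013],[0,0,-0.1],[0,0,-0.5],[0,0,-0.9],[0,0,-0.9]],"dr":[[0,0,0],[0,0,0],[0,0,0],[0,0,0],[0,0,0],[0,0,0],[0,0,0],[0,0,0],[0,0,0],[0,0,0]],"jaw":[1,1,0.6,0.2,0.1,0.1,0.1,0.1,0.1,0.1]}'
cat >> meas.py <<'E'
def hung(d):
    W,x,y,z,H,S,V=masks(d);X,Y=rk(W);g=(H>17)&(H<30)&(S>100)&(V>80)&(z>.02)&(z<.1)&(X>-15)&(X<70)
    for c in(-53,0,53):
        m=g&(abs(Y-c)<22)
        if m.sum()<50: continue
        t=m&(abs(Y-c)<6);f=t&(z>.0655);b=t&(z<.0655)
        print('hung',c,m.sum(),'X all',np.round(np.nanpercentile(X[m],[1,99]),1),'rim X',np.round(np.nanpercentile(X[f],[2,98]),1) if f.sum() else '','ztop rim',np.nanpercentile(z[t],98),'barrel top',np.nanmedian(z[t&(X<28)]),'Y',np.round(np.nanpercentile(Y[m],[1,99]),1))
E
python3 - <<'E'
from meas import *
import pickle
st();d=snap('wrist');pickle.dump(d,open('w22.pkl','wb'));slots(d);hung(d);dish(d)
E
```

```text
time_s: 58.62
position: [0.5195, 0.4844, 0.1482]
eef_rot: [-3.141, -0.012, 0.539]
force: [-0.0, -0.3, -0.0]
gripper_width: 0.0384
58.625 [0.5195 0.4844 0.1482] [-3.141 -0.012  0.539] [-0.  -0.3 -0. ] 0.0384 [0.59 0.73 1.28 0.   1.12 1.62]
plate X [29.8 35.  39.6] z 0.06530249505752428 675
[(-80, 8), (-78, 24), (-76, 31), (-74, 46), (-72, 3), (-34, 15), (-32, 32), (-30, 37), (-28, 32), (-26, 28), (-24, 34), (-22, 32), (-20, 27), (18, 11), (20, 29), (22, 25), (24, 35), (26, 25), (28, 35), (30, 24), (32, 33), (34, 1), (70, 3), (72, 35), (74, 24), (76, 34), (78, 12)]
hung 53 1875 X all [ 2.8 47. ] rim X [39.5 45.1] ztop rim 0.06921838996829417 barrel top 0.06033383408183886 Y [34.7 69.4]
dish (471.7196960449219, 407.5613708496094) 45.747432708740234 [0.47387124 0.41430303 0.00476884]
```

Bush 2 hangs in slot 3, flange right behind the plate (rim X≈39.5–45). Now bush 1.

```bash
python3 -m inch '{"xyz":[[-0.01,0.4,0],[-0.025,0.82,0],[-0.025,0.82,0],[-0.025,0.82,0]],"dr":[[0,0,0],[0,0,0],[0,0,0],[0,0,0]],"jaw":[0.15,0.15,0.15,0.15]}'
python3 -m inch '{"xyz":[[-0.01,0.4,0],[-0.025,0.82,0],[-0.025,0.82,0],[-0.025,0.82,0]],"dr":[[0,0,0],[0,0,0],[0,0,0],[0,0,0]],"jaw":[0.15,0.15,0.15,0.15]}'
python3 -m inch '{"xyz":[[-0.01,0.4,0.1],[-0.025,0.82,0.3],[-0.025,0.82,0.3],[-0.025,0.82,0.3],[-0.025,0.82,0.3],[-0.025,0.82,0.3]],"dr":[[0,0,0.0115],[0,0,0.0115],[0,0,0.0115],[0,0,0.0115],[0,0,0.0115],[0,0,0.0115]],"jaw":[0.15,0.15,0.15,0.15,0.15,0.15]}'
python3 - <<'E'
from meas import *
st();p=np.array(r.sense()['position']);print(an(p));bush(snap('wrist'));dish(snap('top'))
E
```

```text
time_s: 59.18
position: [0.5635, 0.3958, 0.1403]
eef_rot: [-3.141, 0.002, 0.538]
force: [1.1, -0.6, -0.6]
gripper_width: 0.0365
time_s: 59.68
position: [0.6112, 0.3113, 0.1409]
eef_rot: [-3.14, 0.001, 0.54]
force: [0.9, -0.3, -0.4]
gripper_width: 0.0362
time_s: 60.42
position: [0.6598, 0.2259, 0.1062]
eef_rot: [3.141, -0.001, 0.505]
force: [-0.3, -0.4, 0.1]
gripper_width: 0.0363
60.425 [0.6598 0.2259 0.1062] [ 3.141e+00 -1.000e-03  5.050e-01] [-0.3 -0.4  0.1] 0.0363 [0.17 0.76 1.33 0.   1.04 1.24]
(np.float64(0.6869384209409973), np.float64(-0.1201752971086637))
bush -0.1215 2152 a [0.6809 0.7228] barrel n [-0.1348 -0.1094] top 0.0631
dish (470.6964111328125, 407.02923583984375) 47.1249885559082 [0.46887794 0.40739153 0.00597958]
```

```bash
python3 -m inch '{"xyz":[[0.03,0.012,0],[0.03,0.012,0.15],[0.03,0.012,0.3],[0.03,0.012,0.5],[0.03,0.012,0.627],[0.03,0.012,0.627],[0.03,0.012,0.627],[0.03,0.012,0.627],[0.03,0.012,0.627],[0.03,0.012,0.627]],"dr":[[0,0,0],[0,0,0],[0,0,0],[0,0,0],[0,0,0],[0,0,0],[0,0,0],[0,0,0],[0,0,0],[0,0,0]],"jaw":[0.15,0.15,0.15,0.15,0.15,0.15,0.4,1,1,1]}' 45
python3 - <<'E'
from meas import *
st();p=np.array(r.sense()['position']);print(an(p))
E
python3 -m inch '{"xyz":[[0,0,-0.013],[-0.1,0,-0.013],[-0.25,0,-0.013],[-0.4,0,-0.013],[-0.55,0,-0.013],[-0.55,0,-0.013]],"dr":[[0,0,0],[0,0,0],[0,0,0],[0,0,0],[0,0,0],[0,0,0]],"jaw":[1,1,1,1,1,1]}'
python3 -m inch '{"xyz":[[-0.15,0,0],[-0.3,0,0],[-0.45,0,0],[-0.55,0,0],[-0.55,0,0],[-0.55,0,-0.4],[-0.55,0,-0.8],[-0.55,0,-0.85],[-0.55,0,-0.85]],"dr":[[0,0,0],[0,0,0],[0,0,0],[0,0,0],[0,0,0],[0,0,0],[0,0,0],[0,0,0],[0,0,0]],"jaw":[1,1,1,1,1,1,1,1,1]}'
```

```text
time_s: 61.78
position: [0.6644, 0.2248, 0.0308]
eef_rot: [3.141, -0.001, 0.503]
force: [0.1, 0.3, -0.9]
gripper_width: 0.0268
61.775 [0.6644 0.2248 0.0308] [ 3.141e+00 -1.000e-03  5.030e-01] [ 0.1  0.3 -0.9] 0.0268 [0.17 0.87 1.35 0.   0.92 1.23]
(np.float64(0.6904437467616196), np.float64(-0.12328010327810013))
time_s: 62.52
position: [0.6036, 0.192, 0.0316]
eef_rot: [-3.14, 0.004, 0.503]
force: [-1.9, 0.4, -1.4]
gripper_width: 0.0264
time_s: 63.65
position: [0.549, 0.1611, 0.134]
eef_rot: [3.141, -0.001, 0.503]
force: [-0.3, 0.2, -0.4]
gripper_width: 0.0267
```

```bash
python3 -m inch '{"xyz":[[0.25,-0.4,0],[0.54,-0.79,0],[0.54,-0.79,0],[0.54,-0.79,0]],"dr":[[0,0,0],[0,0,0],[0,0,0],[0,0,0]],"jaw":[1,1,1,1]}'
python3 -m inch '{"xyz":[[0.25,-0.4,0],[0.54,-0.79,0.2],[0.54,-0.79,0.3],[0.54,-0.79,0.4],[0.54,-0.79,0.4],[0.54,-0.79,0.4]],"dr":[[0,0,-0.0115],[0,0,-0.0115],[0,0,-0.0115],[0,0,-0.0115],[0,0,-0.0115],[0,0,-0.0115]],"jaw":[1,1,1,1,1,1]}'
python3 - <<'E'
from meas import *
st();s=r.sense();print(rk(np.array(s['position'])));d=snap('wrist');slots(d);inhand(d,s);hung(d)
E
```

```text
time_s: 64.15
position: [0.5581, 0.275, 0.1317]
eef_rot: [-3.141, 0.004, 0.504]
force: [-0.6, -1.2, -1.0]
gripper_width: 0.0266
time_s: 64.9
position: [0.5711, 0.3882, 0.0862]
eef_rot: [3.141, -0.0, 0.537]
force: [-0.2, 0.2, -1.5]
gripper_width: 0.0269
64.9 [0.5711 0.3882 0.0862] [ 3.141 -0.     0.537] [-0.2  0.2 -1.5] 0.0269 [ 0.44  0.78  1.36 -0.    1.    1.47]
(np.float64(12.638001793028977), np.float64(-56.086852667971165))
plate X [30.2 35.8 39.7] z 0.06515934800621295 1058
[(-80, 11), (-78, 18), (-76, 12), (-74, 9), (-36, 2), (-34, 26), (-32, 38), (-30, 50), (-28, 54), (-26, 59), (-24, 54), (-22, 54), (-20, 11), (18, 54), (20, 60), (22, 53), (24, 56), (26, 54), (28, 55), (30, 60), (32, 24), (70, 23), (72, 92), (74, 55), (76, 51), (78, 23)]
0.0 105 [-0.0338 -0.0302]
0.002 102 [-0.0335 -0.0303]
0.004 97 [-0.0336 -0.0307]
0.006 115 [-0.0335 -0.0304]
0.008 103 [-0.0335 -0.0307]
0.01 112 [-0.0337 -0.0301]
0.012 103 [-0.0336 -0.0306]
0.014 115 [-0.0336 -0.03  ]
0.016 115 [-0.0339 -0.0302]
0.018 116 [-0.0337 -0.0302]
0.02 115 [-0.034  -0.0304]
0.022 121 [-0.0338 -0.03  ]
0.024 128 [-0.0333 -0.0303]
0.026 63 [-0.0335 -0.0069]
0.028 140 [-0.0387 -0.0067]
0.03 227 [-0.0396 -0.0066]
0.032 240 [-0.0396 -0.0068]
0.034 526 [-0.0397  0.0002]
flange y -0.01916975222913081 0.019156983955403353
hung -53 931 X all [38.8 47.3] rim X [38.9 47.2] ztop rim 0.09883853792193638 barrel top nan Y [-72.2 -40.1]
hung 53 3585 X all [ 2.7 47.1] rim X [38.9 45.1] ztop rim 0.06912147842516438 barrel top 0.060385783951443006 Y [32.6 67.7]
  return np.nanmean(a, axis, out=out, keepdims=keepdims)
```

```bash
python3 -m inch '{"xyz":[[0,-0.023,0],[0,-0.023,0.05],[0,-0.023,0.1],[0,-0.023,0.1],[0,-0.023,0.1]],"dr":[[0,0,0],[0,0,0],[0,0,0],[0,0,0],[0,0,0]],"jaw":[1,1,1,1,1]}'
python3 - <<'E'
from meas import *
st();s=r.sense();print(rk(np.array(s['position'])))
E
```

```text
time_s: 65.58
position: [0.5691, 0.392, 0.0735]
eef_rot: [-3.142, 0.0, 0.539]
force: [-0.9, -0.1, -0.3]
gripper_width: 0.0267
65.575 [0.5691 0.392  0.0735] [-3.142  0.     0.539] [-0.9 -0.1 -0.3] 0.0267 [ 0.44  0.8   1.37 -0.    0.98  1.47]
(np.float64(12.850037925775503), np.float64(-51.78588876295563))
```

```bash
python3 -m inch '{"xyz":[[0,0.0125,0],[0,0.0125,0.04],[0,0.0125,0.08],[0,0.0125,0.12],[0,0.0125,0.12]],"dr":[[0,0,0],[0,0,0],[0,0,0],[0,0,0],[0,0,0]],"jaw":[1,1,1,1,1]}'
python3 - <<'E'
from meas import *
st();s=r.sense();print(rk(np.array(s['position'])))
E
python3 -m inch '{"xyz":[[0,0,0.05],[0,0,0.1],[0,0,0.15],[0,0,0.22],[0,0,0.22],[0,0,0.22]],"dr":[[0,0,0],[0,0,0],[0,0,0],[0,0,0],[0,0,0],[0,0,0]],"jaw":[1,1,1,1,1,1]}'
python3 - <<'E'
from meas import *
st();s=r.sense();print(rk(np.array(s['position'])))
E
```

```text
time_s: 66.2
position: [0.5694, 0.3905, 0.0586]
eef_rot: [-3.141, 0.001, 0.539]
force: [0.3, -0.6, -1.0]
gripper_width: 0.0267
66.2 [0.5694 0.3905 0.0586] [-3.141e+00  1.000e-03  5.390e-01] [ 0.3 -0.6 -1. ] 0.0267 [0.44 0.82 1.37 0.   0.95 1.47]
(np.float64(12.346922923829986), np.float64(-53.259760649126655))
time_s: 66.95
position: [0.57, 0.3907, 0.0329]
eef_rot: [-3.142, -0.0, 0.539]
force: [-0.7, 0.3, -0.5]
gripper_width: 0.0268
66.95 [0.57   0.3907 0.0329] [-3.142 -0.     0.539] [-0.7  0.3 -0.5] 0.0268 [0.44 0.85 1.38 0.   0.91 1.47]
(np.float64(12.939283999451622), np.float64(-53.35194744239823))
```

```bash
python3 -m inch '{"xyz":[[0,0,0.015],[0,0,0.018],[0,0,0.018],[0,0,0.018],[0,0,0.018],[0,0,0.018],[0,0,-0.1],[0,0,-0.5],[0,0,-1],[0,0,-1],[0,0,-1]],"dr":[[0,0,0],[0,0,0],[0,0,0],[0,0,0],[0,0,0],[0,0,0],[0,0,0],[0,0,0],[0,0,0],[0,0,0],[0,0,0]],"jaw":[1,1,0.6,0.2,0.1,0.1,0.1,0.1,0.1,0.1,0.1]}'
python3 -m inch '{"xyz":[[0,-0.2,-0.4],[0,-0.2,-0.9],[0,-0.2,-0.9],[0,-0.2,-0.9]],"dr":[[0,0,0],[0,0,0],[0,0,0],[0,0,0]],"jaw":[0,0,0,0]}'
python3 - <<'E'
from meas import *
import pickle
st();d=snap('wrist');pickle.dump(d,open('w23.pkl','wb'));save(d,'w23.png',s=1.5);hung(d)
for f in(dish,wedge):
    try:f(d)
    except Exception as e:print(e)
W,x,y,z,H,S,V=masks(d)
m=(np.hypot(x-.472,y-.408)<.046)&(V<150)&(S<80)&(z>.006)&(z<.05)&(H>85)
print('clips',m.sum(),rect(W[m]),np.nanpercentile(z[m],[5,95]))
g=(H>55)&(H<85)&(S>100)&(z<.012)&(z>.002)&(x>.52);print('pencil',rect(W[g]),'then',rect(cloud(pickle.load(open('w1.pkl','rb')))[(lambda M:(M[4]>55)&(M[4]<85)&(M[5]>100)&(M[3]<.012)&(M[3]>.002)&(M[1]>.52)&(M[1]<.64))(masks(pickle.load(open('w1.pkl','rb'))))]))
E
```

```text
time_s: 68.32
position: [0.5698, 0.3906, 0.154]
eef_rot: [3.141, -0.001, 0.539]
force: [-0.1, -0.2, 0.3]
gripper_width: 0.0384
time_s: 68.82
position: [0.5565, 0.4107, 0.2592]
eef_rot: [-3.141, 0.003, 0.539]
force: [-0.1, -0.6, -0.3]
gripper_width: 0.0428
68.825 [0.5565 0.4107 0.2592] [-3.141e+00  3.000e-03  5.390e-01] [-0.1 -0.6 -0.3] 0.0428 [ 0.47  0.6   1.22 -0.    1.33  1.51]
hung -53 882 X all [ 2.9 46.8] rim X [39.4 44.9] ztop rim 0.06930822991568057 barrel top 0.0604943729154644 Y [-70.  -35.9]
hung 53 917 X all [ 2.8 46.9] rim X [39.1 45. ] ztop rim 0.06927220225600883 barrel top 0.06030190283815194 Y [34.  67.5]
dish (472.0006408691406, 407.3562316894531) 45.5364990234375 [0.47103687 0.40851341 0.00450418]
handle [0.4958 0.2363] [17.3 27.4] -1.0563 0.020698414021434054
blade [0.4445 0.3137] [ 8.4 43.1] -0.9853
clips 327 (array([0.4743, 0.3995]), array([17. , 50.2]), -1.0457) [0.00742898 0.02476585]
pencil (array([0.5657, 0.2332]), array([  5.5, 135.8]), -1.1528) then (array([0.5739, 0.2493]), array([  5.3, 115. ]), -1.1001)
```

View pics/w23.png

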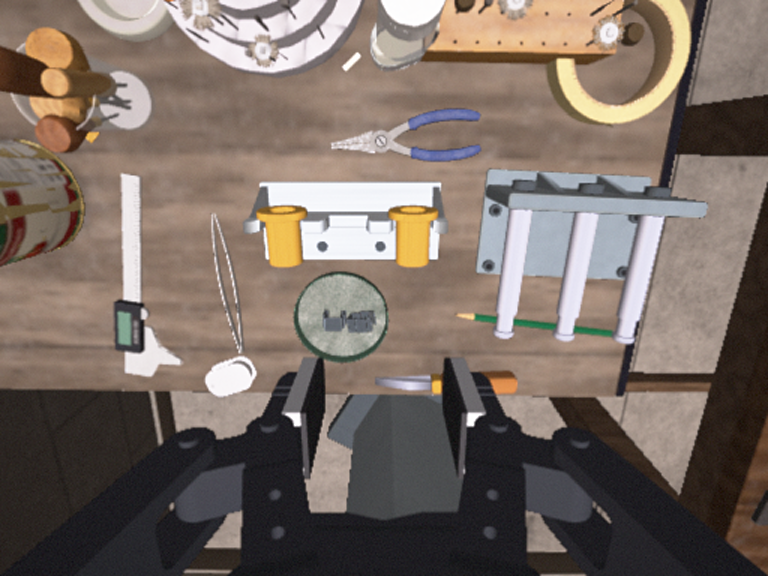

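The final view shows both clips in the lid at (348,320), and both bushes hung at (285,235) and (413,235) with their barrels towards the robot. The wedge is flat at (450,383) and the gripper is clear. Handing in.

```bash
python3 - <<'E'
from h import *
print(r.hand_in())
E
```

```text
the job is handed in; nothing more can be done
None
```

The job is handed in with both clips in the lid, both bushes hung and the wedge flat on the bench, but I moved the pencil, which you asked to be left alone. The run took about 69 s of the 210 s.

**What I did**
- **Clips:** there were two, on axles 1 and 3. I sprang both out with the wedge and neither was gripped while seated. Clip 3 was picked off its perch. Clip 1 fell to the bench as the wedge was drawn back; my first pick-up slipped, and the second worked.
- **Bushes:** there were two, on axles 1 and 2. Bush 2 hangs in slot 3 and bush 1 in slot 1.
- **Wedge:** I laid it down right after both clips were out, before the bushes. I did not handle it again at the end.

**Last checks**
- **Lid:** both clips are inside it. The lid itself ended about 10 mm from where it started; I did not see what moved it.
- **Bushes:** both barrels point towards the robot, and the flange rims measure about 39 to 45 mm against a plate back at 40 mm, so they sit close behind it. Both barrels droop slightly at the free end.
- **Wedge:** the handle top is at about 21 mm, so it is flat.

**What went wrong:** during the slipped pick-up of clip 1, the clip or fingers pushed the pencil. It shifted by roughly 10 mm at one end and turned about 3°. I did not push it back, to avoid touching it again.

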